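# Tip a hold-down bar out of its case and lay it on a heat spreader

### The job

A heat spreader on the green board has to be weighed down while its adhesive sets. First lay the desoldering pump that was left across the bar case flat on the open bench; then press the plain bar (not the one with three holes, which stays lying flush in its pocket) down at the end where the pocket is hollow, so that it tips up and stays leaning there, and take it by its raised end. Lay it flat on the heat spreader, lengthwise and centred with the edges in line, let go, and leave the bottle, tape roll and pen pot standing where they are.

Things in the scene. Friction and masses are not known exactly. Their poses are not given: they have to be found in the camera images.
- bar_case: Black case, 136 x 134 mm, 56 mm high, fixed to the bench. Origin: middle of its underside. x runs along its two open-topped pockets, side by side, middle lines at y = +31.5 and -31.5 mm. Each is 51 mm wide and reaches from x = -56.5 to +59.5 mm; outer walls 10 mm, the one between 12 mm, all tops at z = 56 mm. A bar lies in each, its top flush with the wall tops.
- ramp_edge (a point): Edge in the pocket floors, at case x = +3.5 mm, z = 40 mm (16 mm below the wall tops). From the -x end to this edge the floor is flat and carries the bar; from here to the +x end it falls away as a 35 degree ramp, so the bar's +x end is hollow underneath and the bar can rock over this edge. Axes as the case's.
- hollow_end (a point): Top of the +x end wall (two small grey dots), middle, at case x = +64.5 mm. Press a bar straight down 10 to 20 mm from its +x end with some newtons for 25 to 30 mm: it rocks onto the ramp and stays there tilted about 35 degrees when let go, low end deep in this end, its -x end raised, the underside of that end about 15 mm above the wall tops.
- plain_bar: Loose solid steel bar, 110 x 48 x 16 mm, about 0.3 kg, no holes: the bar to be moved. Origin: centre of its underside; x along its length, y across its width, z up through its top. Starts flush in one pocket (which one varies), its x axis along the case's, its centre within 1 mm of case x = 0. Grip it across its 48 mm width.
- drilled_bar: Loose steel bar of the same size with three round 18 mm holes in a row along it; lies flush in the other pocket and stays there. Origin and axes as for the plain bar.
- pump: Loose desoldering pump, blue tube 192 mm long, lying across the case on both bars. Origin: middle of its length, at its underside; y along it; the barrel to grip, y = -76 to +50 mm, is 20 mm wide (x), 21 mm high, does not roll; centre of mass at y = -13 mm; 75 g. Put it flat on the bench (z = 0): the strip before the case, x 0.33 to 0.39 m, y -0.36 to -0.12 m, is always empty.
- spreader_board: Green circuit board, 140 x 100 x 6 mm, fixed to the bench. Origin: centre of its underside; x along its length. Flat components, 3 mm high, along its rims. In its middle stands the heat spreader, an aluminium block of 112 (x) x 48 (y) mm, 16 mm high. Behind it a tool rest, 90 mm high, is fixed at x 0.51 to 0.62, y 0.22 to 0.35 m: the hand had better lean back towards the robot here.
- spreader_top (a point): Centre of the heat spreader's top face, 22 mm above the bench; axes as the board's (x along the spreader's length, z up). The plain bar's underside centre belongs here, its x axis along this x axis, either way round.
- dropper_bottle: Bystander: brown dropper bottle, 33 mm across, 102 mm high, standing behind the case. Origin: centre of its underside.
- tape_roll: Bystander: roll of tape lying flat, 94 mm across, 48 mm high, to the right, before the case. Origin: centre of its underside.
- pen_pot: Bystander: black wire-mesh pot with pens, 68 mm across, 124 mm high over the pens, near the board. Origin: centre of its underside. Between case and board two iron stands, up to 0.13 m high, are fixed (x 0.33 to 0.64, y -0.13 to 0.18 m): pass above them. A rail runs over the rear of the bench at 0.36 m height, x about 0.68 to 0.73, y -0.5 to 0.15 m: carry things across nearer the robot.
Not all that is in view belongs to the job. What is shaped like the pump but purple is not meant.

How it is judged:
By the outcome, as a careful person would: the job done as asked, in the order asked, and still so for the second after the job is handed in, with the robot touching nothing.
It also fails if it takes over 61 s, if anything falls off the work surface, if the arm or the gripper's body presses on something with over 40 N, if the wrist force passes 120 N, or if a joint passes its speed limit or range.

### The arm

A 7-joint arm with a two-finger parallel gripper is mounted at the origin on a cart in front of the work surface, level with it; the furniture and walls round the work are solid. World frame = base frame: x ahead of the robot, y to its left, z up, the work surface at z = 0. Lengths are in m, angles in rad, forces in N, time in s.
With the tool pointing down it reaches from about 0.4 to 0.85 m from the base axis. Payload 4.5 kg.
Tool frame: the origin (TCP) lies at the very end of the fingers, on their centre line; the grasp point (between the pads) lies 19 mm behind it; x points along the fingers, y is the direction in which the jaws open and shut, and the axes are right-handed (so a half turn about x gives the same grasp; the last joint's range is limited). The gripper opens to 88 mm and grips with 3 to 60 N. Pads are 18 mm wide; open, the fingers measure 123 mm over their backs; the gripper's body (75 mm by 187 mm) begins 45 mm behind the grasp point.
Start: joints at [1.173, 0.689, -0.195, 1.565, 0.157, 0.902, -0.215], TCP at [0.262, -0.568, 0.239] pointing down, gripper open.
Joint ranges: [-3.01, 3.01], [-0.46, 2.08], [-1.47, 1.51], [0.13, 2.56], [-1, 4.14], [0.04, 2.09], [-2.66, 2.66]. Speed limits (rad/s): [2.57, 2.57, 3.14, 3.14, 3.14, 3.14, 3.14].

### API

Orientations are given as a unit quaternion [x, y, z, w].
In Python, from cell import * gives the robot as it stands.
- The arm moves only by the tool servo_tool, never from a script. Its argument "plan" is a list of rows, each an object with "offset": the shift along the world's x, y, z in cm, a list of three; "twist": the turn about the world's z in rad; "hand": the closure, from -1 (fully open) to 1 (shut), so that 0 is half open. A call has 1 to 8 rows; each row shifts and turns the commanded pose from where the row before left it; what a row does not reach is not made up. A row lasts 1/10 s, in which the tool goes at most 50 mm and 8.59 degrees, less where a joint would pass 70% of its speed; a pose out of reach is approached as far as the arm can. A call with a gripper value outside its range is refused whole. The fingers move at their own pace and stop on an object; "squeeze" is the grip in N (left out, the last holds). Time passes only in rows, so rows that do not move let the fingers close. It gives the time, the measured TCP pose, the force and the opening at its end, in the units of the state.
- get_obs(): the state, without advancing time (a new reading comes with each control period).
- read_camera(name): name is "scene" or "top" or "wrist"; returns a dict with "color" (384x512x3 uint8, red, green, blue), "intrinsics" (3x3 intrinsics, pixels), "camera_from_world" (4x4, takes a point from world to camera coordinates). Camera axes: x right, y down, z forward; pixel columns grow to the right and rows downward; lengths in m; the calibration is good to about 2 mm. A picture is of the moment at which its call begins. There is no depth.
- sign_off(): hands the job in, once; it reports no verdict.
The state is a dict: "time": time; "joint_pos": joint angles; "qvel": joint speeds; "joint_efforts": joint torques, N m; "position": TCP position; "eef_rot": TCP orientation; "contact_force": force on the tool from outside, world axes, zero at the start; "torque": the same for the moment, N m; "finger_gap": finger opening in m.
Only numpy, scipy, OpenCV 4.12 (cv2) and the standard library are available. Lean on these libraries where they do the work, as an engineer would, in place of code of your own. Each camera call takes 0.05 s, during which the arm holds its last target.

## Working session

There is one attempt and no reset: what is moved stays moved. The work goes in short steps, Python scripts to look and compute and a tool call to move; the robot and the scene stay as the last step left them, time stands still between calls to the robot, and variables do not carry over. Pictures are saved under pics/ and viewed, and the job is handed in when it is done.

Besides the shell and the picture viewer there is one more tool, called as name(argument=value, ...) on one line, values as JSON. servo_tool: Moves the arm, as the interface text tells. Its arguments: {"type":"object","properties":{"plan":{"type":"array","items":{"type":"object","properties":{"offset":{"type":"array","items":{"type":"number"}},"twist":{"type":"number"},"hand":{"type":"number"}}}},"squeeze":{"type":"number"}},"required":["plan"]}

```bash
mkdir -p pics; ls; python3 - <<'E'
from cell import *
import cv2
o=get_obs()
print({k:(o[k]) for k in o})
for n in ["scene","top","wrist"]:
    r=read_camera(n); cv2.imwrite(f"pics/{n}0.png",cv2.resize(r["color"][:,:,::-1],None,fx=1.5,fy=1.5))
    import numpy as np
    print(n,np.round(r["intrinsics"],1).tolist(),np.round(r["camera_from_world"],3).tolist())
E
```

```text
pics
{'time': 0.0, 'joint_pos': array([ 1.17278717,  0.6899879 , -0.19450435,  1.56636564,  0.15726469,
        0.90252125, -0.21509768]), 'qvel': array([ 2.21338542e-03,  8.20983628e-04,  2.92853149e-04, -7.10883723e-04,
       -5.75640501e-05, -2.54614602e-04, -5.67261777e-05]), 'joint_efforts': array([ 2.45454485e-04, -5.27561152e+01, -1.26670003e+00, -1.53427595e+01,
       -5.25733782e-02,  6.36890967e-03,  1.71473575e-04]), 'position': array([ 0.26125294, -0.56705612,  0.2379016 ]), 'eef_rot': array([-0.69050031, -0.1521488 ,  0.69086975, -0.15086106]), 'contact_force': array([-0.3057214 , -0.05487034, -0.42305916]), 'torque': array([-0.00236023,  0.0383431 ,  0.03542065]), 'finger_gap': 0.08833695239242428}
scene [[409.0, 0.0, 254.2], [0.0, 409.0, 190.3], [0.0, 0.0, 1.0]] [[-0.83, -0.557, -0.02, 0.411], [-0.395, 0.612, -0.685, 0.274], [0.394, -0.561, -0.728, 1.313], [0.0, 0.0, 0.0, 1.0]]
top [[378.7, 0.0, 255.1], [0.0, 378.7, 188.6], [0.0, 0.0, 1.0]] [[-0.002, -1.0, -0.01, -0.038], [-0.997, 0.003, -0.078, 0.531], [0.078, 0.01, -0.997, 1.201], [0.0, 0.0, 0.0, 1.0]]
wrist [[271.0, 0.0, 255.8], [0.0, 271.0, 189.5], [0.0, 0.0, 1.0]] [[0.418, -0.909, -0.002, -0.624], [-0.878, -0.404, 0.256, -0.034], [-0.233, -0.105, -0.967, 0.389], [0.0, 0.0, 0.0, 1.0]]
```

View pics/scene0.png

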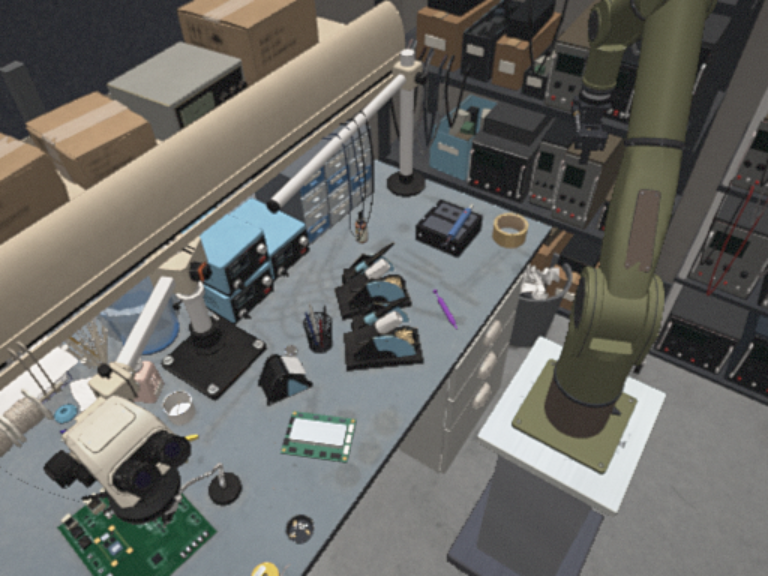

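View pics/top0.png

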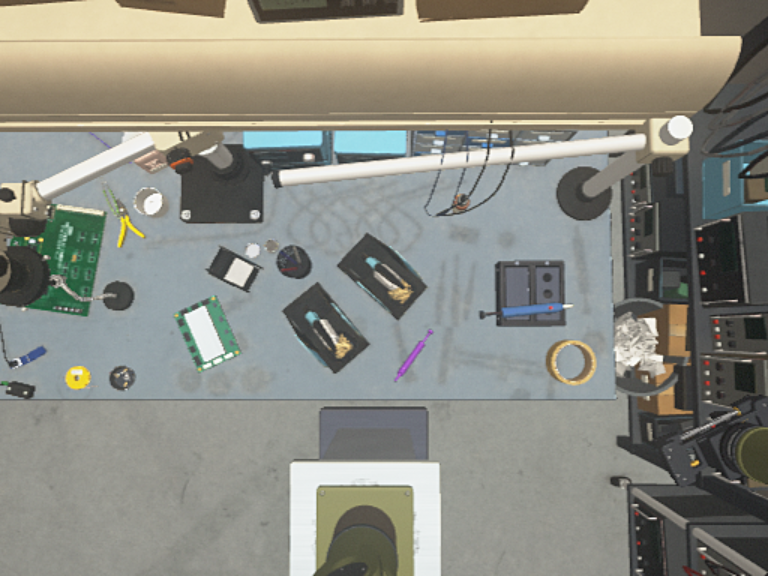

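View pics/wrist0.png

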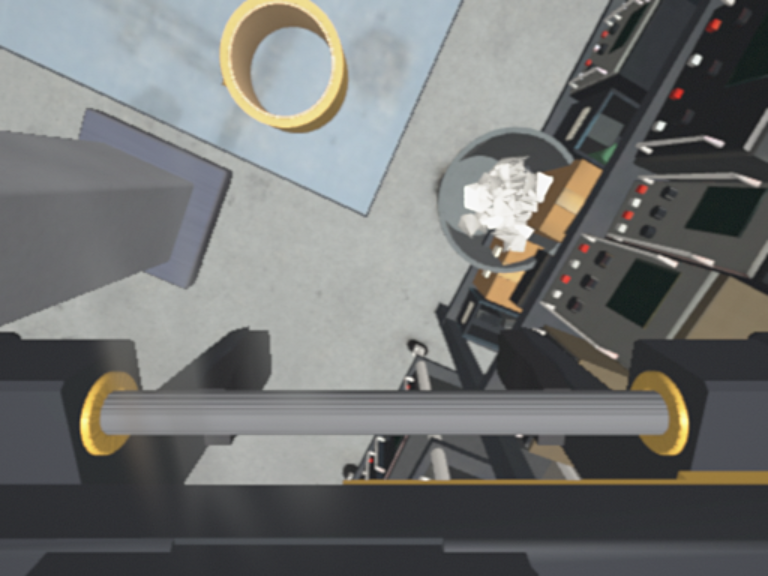

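The top picture shows the case around (530,293), a blue pump across it (480–575, ~310), the board at (208,333), and tape at (572,362).

Things that could be mistaken for the ones I want, in 1.5x top pixels:
- **Pump:** the blue pump at (530,310), the purple decoy at (413,355), and a blue tool at (30,357) on the far left.
- **Bar:** the left pocket (517,283) looks plain. The right pocket (547,285) shows holes.
- **Board:** the board with the white block at (208,333), and the big green PCB at (65,260).

Next I'll check these in close crops.

```bash
cat > h.py <<'E'
from cell import *
import cv2, numpy as np
def ray(cam,u,v):
    K=cam["intrinsics"];T=cam["camera_from_world"];R=T[:3,:3];t=T[:3,3]
    d=R.T@np.linalg.solve(K,[u,v,1.0]); return -R.T@t,d
def onplane(cam,u,v,z):
    c,d=ray(cam,u,v); return c+d*(z-c[2])/d[2]
def proj(cam,P):
    K=cam["intrinsics"];T=cam["camera_from_world"]
    p=K@(T[:3,:3]@np.asarray(P,float)+T[:3,3]); return p[:2]/p[2]
def crop(cam,x0,y0,x1,y1,s,fn):
    im=cam["color"][y0:y1,x0:x1,::-1]; cv2.imwrite(fn,cv2.resize(im,None,fx=s,fy=s,interpolation=cv2.INTER_CUBIC))
E
python3 - <<'E'
from h import *
t=read_camera("top"); s=read_camera("scene")
crop(t,310,160,410,235,8,"pics/c_case_top.png")
crop(t,105,185,175,255,8,"pics/c_board_top.png")
crop(s,265,120,365,180,8,"pics/c_case_scene.png")
from scipy.spatial.transform import Rotation as Ro
print(Ro.from_quat(get_obs()["eef_rot"]).as_matrix().round(3))
E
```

```text
[[-0.     0.419 -0.908]
 [ 0.001 -0.908 -0.419]
 [-1.    -0.001  0.   ]]
```

View pics/c_case_top.png

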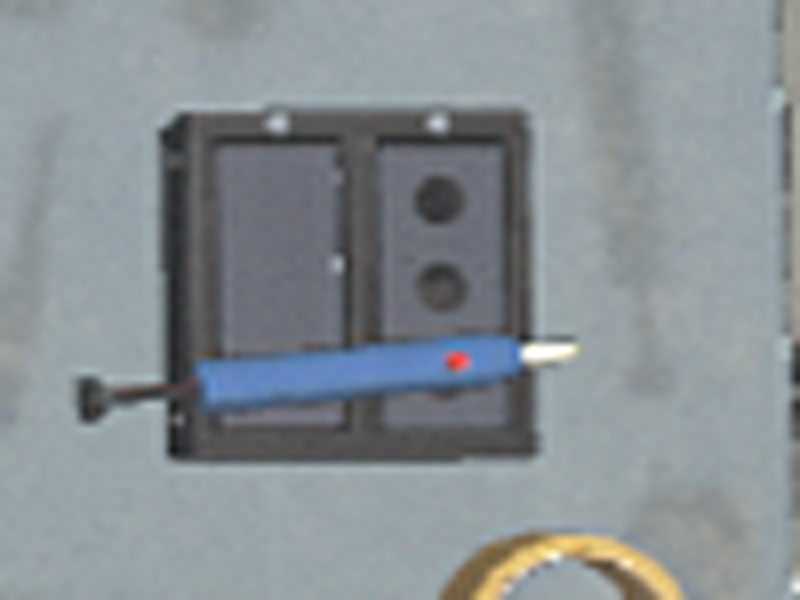

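View pics/c_board_top.png

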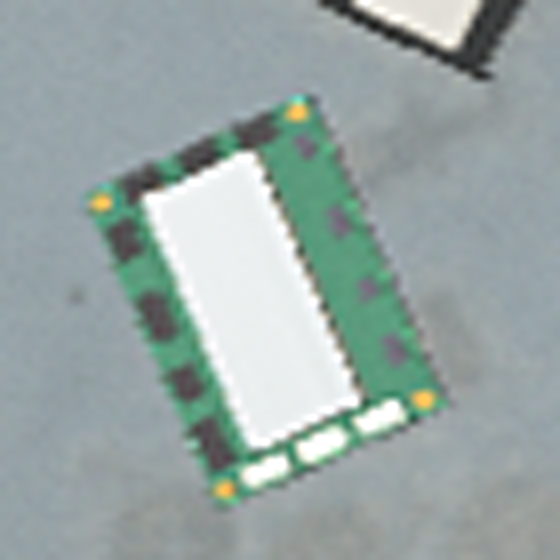

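View pics/c_case_scene.png

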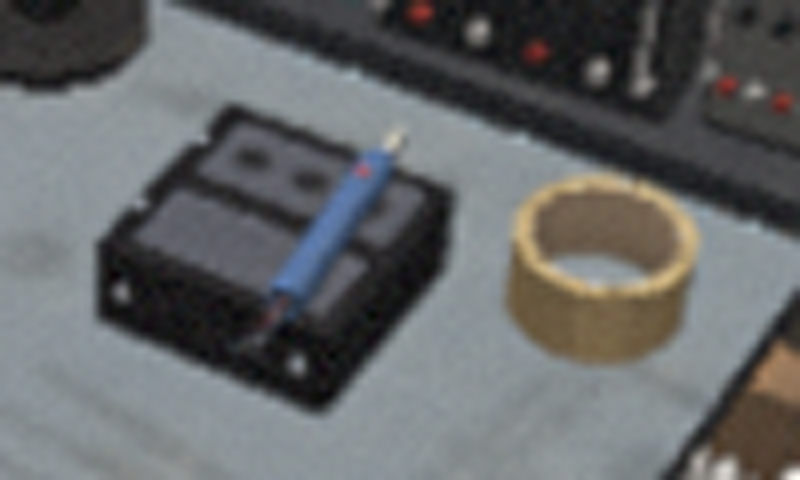

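The crops settle the choice. The left pocket (+y) holds the plain bar, and the right one shows holes. The hollow end with its two grey dots is the far end (+x, crop 278,123 and 438,123). The blue pump's white tip points to -y. Now I'll measure everything.

```bash
python3 - <<'E'
from h import *
t=read_camera("top"); s=read_camera("scene")
def c(u,v,z,x0=310,y0=160,k=8): # crop px -> world (resize half-pixel)
    return onplane(t,x0+(u+.5)/k-.5,y0+(v+.5)/k-.5,z)
print("dots",c(278,123,.056).round(4),c(438,123,.056).round(4))
for p in [(207,140),(350,140),(375,140),(512,140),(205,430),(350,432),(378,432),(518,430)]: print("pocket",p,c(*p,.056).round(4)[:2])
for p in [(185,112),(527,112),(537,457),(185,457)]: print("rim",p,c(*p,.056).round(4)[:2])
hsv=cv2.cvtColor(t["color"],cv2.COLOR_RGB2HSV)
m=cv2.inRange(hsv,(100,120,80),(120,255,255)); m[:,:310]=0;m[:,410:]=0;m[:160]=0;m[235:]=0
ys,xs=np.nonzero(m);print("blue n",len(xs))
r=cv2.minAreaRect(np.c_[xs,ys].astype(np.float32));print(r)
P=np.array([onplane(t,x,y,.070)[:2] for x,y in zip(xs,ys)]);
ctr=P.mean(0);w,v=np.linalg.eigh(np.cov(P.T));a=v[:,1];q=(P-ctr)@a;print("pump",ctr.round(4),a.round(3),q.min(),q.max(),"ends tip",c(578,350,.066)[:2],"knob",c(80,398,.066)[:2])
# spreader
b=t["color"][185:255,105:175].astype(int)
m=((b.min(2)>205)).astype(np.uint8)
n,l,st,ce=cv2.connectedComponentsWithStats(m);i=1+np.argmax(st[1:,4]);print(st[i],ce[i])
cn=max(cv2.findContours((l==i).astype(np.uint8),cv2.RETR_EXTERNAL,cv2.CHAIN_APPROX_NONE)[0],key=cv2.contourArea)
ce0=ce[i]+[105,185]
Q=np.array([onplane(t,x+105,y+185,.022)[:2] for y,x in np.argwhere(l==i)])
w,v=np.linalg.eigh(np.cov(Q.T));print("spreader",Q.mean(0),v[:,1],np.degrees(np.arctan2(v[1,1],v[0,1])),np.sqrt(12*w))
box=cv2.boxPoints(cv2.minAreaRect(cn));print([onplane(t,*(p+[105,185]),.022)[:2].round(4) for p in box])
# board gold pads z=.006.. corners
for p in [(101,202),(297,111),(424,400),(225,489)]: print("gold",c(*p,.006,105,185)[:2].round(4))
E
```

```text
dots [ 0.5702 -0.3195  0.056 ] [ 0.57  -0.382  0.056]
pocket (207, 140) [ 0.5636 -0.2916]
pocket (350, 140) [ 0.5634 -0.3475]
pocket (375, 140) [ 0.5634 -0.3572]
pocket (512, 140) [ 0.5632 -0.4106]
pocket (205, 430) [ 0.4503 -0.2887]
pocket (350, 432) [ 0.4494 -0.3449]
pocket (378, 432) [ 0.4494 -0.3558]
pocket (518, 430) [ 0.45 -0.41]
rim (185, 112) [ 0.5746 -0.2832]
rim (527, 112) [ 0.5742 -0.4168]
rim (537, 457) [ 0.4396 -0.4171]
rim (185, 457) [ 0.4399 -0.2808]
blue n 144
((354.589111328125, 205.89109802246094), (5.6717119216918945, 39.204463958740234), 84.2894058227539)
pump [ 0.4748 -0.3449] [-0.083  0.997] -0.06109924615136099 0.05938901158026754 ends tip [ 0.48064958 -0.43083599] knob [ 0.46260127 -0.23884794]
[ 18  19  27  37 515] [31.00194175 37.02330097]
spreader [0.42427699 0.34272275] [-0.90960282 -0.41547888] -155.4505222441987 [0.04767703 0.11161094]
[array([0.4657, 0.388 ]), array([0.4847, 0.3444]), array([0.3831, 0.2978]), array([0.3643, 0.3412])]
gold [0.4638 0.4103]
gold [0.5008 0.331 ]
gold [0.3835 0.2769]
gold [0.3478 0.3569]
```

Measured so far:
- **Case:** centre about (0.506, -0.350), yaw about 0.
- **Pump:** centre of mass about (0.474, -0.346), jaw angle 5°.
- **Spreader:** centre (0.424, 0.343), yaw 24.5°.

I'll start the approach above the pump.

servo_tool(plan=[{"offset": [2,2,0],"twist": 0.14,"hand": -1},{"offset": [3,3,0],"twist": 0.14,"hand": -1},{"offset": [3,3,-1],"twist": 0.14,"hand": -1},{"offset": [3,3,-1],"twist": 0.14,"hand": -1},{"offset": [3,3,-1],"twist": 0.14,"hand": -1},{"offset": [3,3,-1],"twist": 0.14,"hand": -1},{"offset": [2.3,3,-1],"twist": 0.14,"hand": -1},{"offset": [2,2.1,-1],"twist": 0.14,"hand": -1}], squeeze=25)

```text
time: 1.15
position: [0.4764, -0.3439, 0.1786]
eef_rot: [0.503, 0.497, -0.502, 0.497]
contact_force: [-0.5, -0.3, -1.2]
finger_gap: 0.0883
```

```bash
cat >> h.py <<'E'
from scipy.spatial.transform import Rotation as Ro
def st():
    o=get_obs(); R=Ro.from_quat(o["eef_rot"]).as_matrix()
    print("t%.2f"%o["time"],o["position"].round(4),"jaw%.1f"%np.degrees(np.arctan2(R[1,1],R[0,1])),"tilt",R[2,0].round(4),"F",o["contact_force"].round(1),"gap%.4f"%o["finger_gap"],"q",o["joint_pos"].round(2))
def snap(n,fn,s=1.5):
    r=read_camera(n); cv2.imwrite(fn,cv2.resize(r["color"][:,:,::-1],None,fx=s,fy=s,interpolation=cv2.INTER_CUBIC)); return r
E
python3 -c "
from h import *
st(); snap('wrist','pics/w1.png')"
```

```text
t1.15 [ 0.4764 -0.3439  0.1786] jaw-0.6 tilt -1.0 F [-0.5 -0.3 -1.2] gap0.0883 q [ 0.81  0.74 -0.45  1.73  0.44  0.76  0.13]
```

View pics/w1.png

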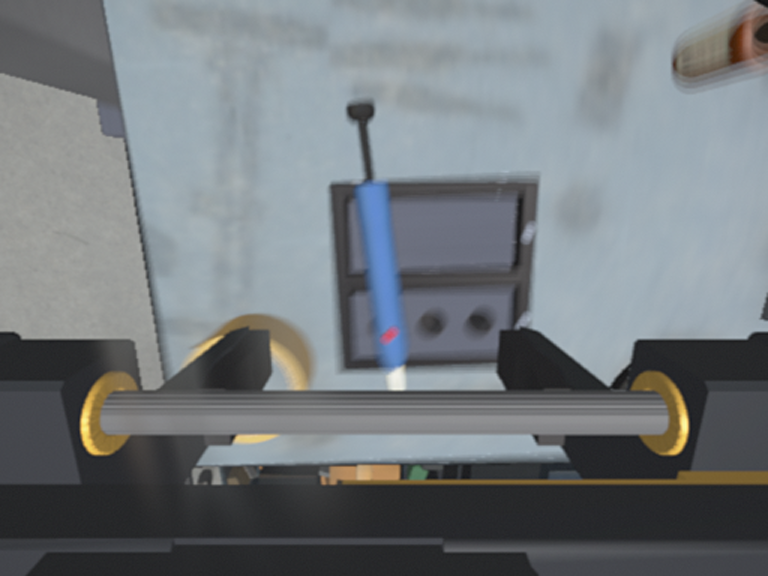

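The wrist view (slightly blurred, still settling) shows the blue pump from (365,110) to (397,385). The plain pocket is at the top (435,230) and the drilled one below it. I'll refine the pump position from this view.

```bash
python3 - <<'E'
from h import *
t=read_camera("wrist"); st()
hsv=cv2.cvtColor(t["color"],cv2.COLOR_RGB2HSV)
m=cv2.inRange(hsv,(100,120,80),(120,255,255)); m[:110]=0;m[250:]=0;m[:,:230]=0;m[:,280:]=0
ys,xs=np.nonzero(m)
P=np.array([onplane(t,x,y,.072)[:2] for x,y in zip(xs,ys)]);
ctr=P.mean(0);w,v=np.linalg.eigh(np.cov(P.T));a=v[:,1];q=(P-ctr)@a;print(len(xs),"pump",ctr.round(4),a.round(3),q.min(),q.max(),np.degrees(np.arctan2(a[1],a[0])))
crop(t,200,100,370,260,4.5,"pics/w1c.png")
E
```

```text
t1.25 [ 0.478  -0.3412  0.1779] jaw-0.5 tilt -1.0 F [ 0.6  0.1 -0. ] gap0.0879 q [ 0.8   0.75 -0.45  1.73  0.44  0.76  0.13]
2235 pump [ 0.4731 -0.3364] [-0.098  0.995] -0.06560008073201995 0.054236648394418614 95.61381513240067
```

View pics/w1c.png

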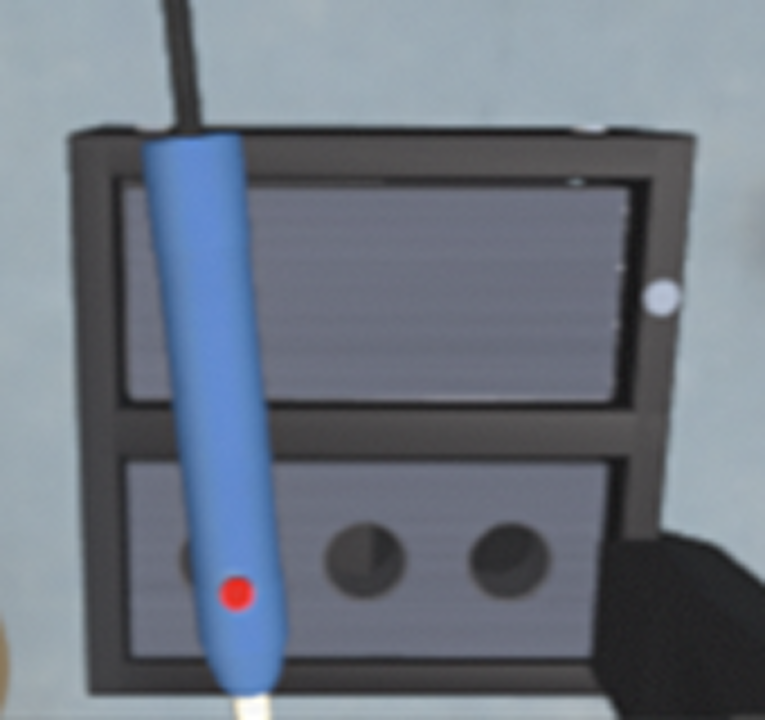

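servo_tool(plan=[{"offset": [-0.45,-0.2,-2],"twist": 0.106,"hand": -1},{"offset": [0,0,-3],"twist": 0,"hand": -1},{"offset": [0,0,-3],"twist": 0,"hand": -1},{"offset": [0,0,-2],"twist": 0,"hand": -1},{"offset": [0,0,-1],"twist": 0,"hand": -1},{"offset": [0,0,-0.5],"twist": 0,"hand": -1},{"offset": [0,0,0],"twist": 0,"hand": -1}])

```text
time: 1.95
position: [0.47, -0.3491, 0.0639]
eef_rot: [0.478, 0.521, -0.478, 0.521]
contact_force: [0.2, -0.5, -0.3]
finger_gap: 0.0883
```

```bash
python3 - <<'E'
from h import *
st(); snap("wrist","pics/w2.png")
E
```

```text
t1.95 [ 0.47   -0.3491  0.0639] jaw4.9 tilt -1.0 F [ 0.2 -0.5 -0.3] gap0.0883 q [ 0.77  0.91 -0.37  1.8   0.58  0.54  0.11]
```

View pics/w2.png

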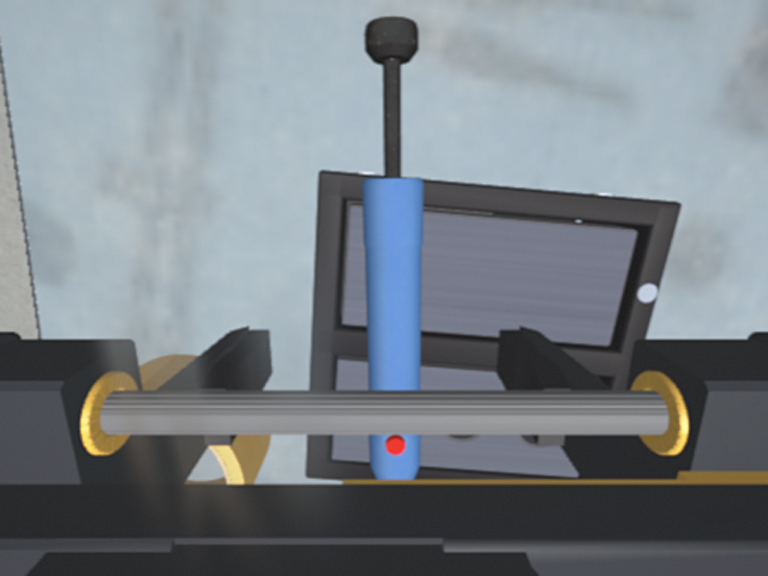

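The pump sits between the jaws, aligned, with the barrel at about x = 395 against a jaw centre of 384. I'll lower 4 mm and close.

servo_tool(plan=[{"offset": [0.2,0.3,-0.4],"twist": 0,"hand": -0.2},{"offset": [0,0,0],"twist": 0,"hand": 0.4},{"offset": [0,0,0],"twist": 0,"hand": 1},{"offset": [0,0,0],"twist": 0,"hand": 1},{"offset": [0,0,0],"twist": 0,"hand": 1},{"offset": [0,0,0],"twist": 0,"hand": 1},{"offset": [0,0,0],"twist": 0,"hand": 1}])

```text
time: 2.7
position: [0.4721, -0.3457, 0.0598]
eef_rot: [0.478, 0.521, -0.478, 0.521]
contact_force: [-0.1, 0.7, 0.1]
finger_gap: 0.0345
```

```bash
python3 -c "
from h import *
st();st()"
```

```text
t2.70 [ 0.4721 -0.3457  0.0598] jaw5.0 tilt -1.0 F [-0.1  0.7  0.1] gap0.0345 q [ 0.76  0.91 -0.36  1.81  0.59  0.53  0.1 ]
t2.70 [ 0.4721 -0.3457  0.0598] jaw5.0 tilt -1.0 F [-0.1  0.7  0.1] gap0.0345 q [ 0.76  0.91 -0.36  1.81  0.59  0.53  0.1 ]
```

servo_tool(plan=[{"offset": [0,0,0],"twist": 0,"hand": 1},{"offset": [0,0,0],"twist": 0,"hand": 1},{"offset": [0,0,0],"twist": 0,"hand": 1},{"offset": [0,0,0],"twist": 0,"hand": 1},{"offset": [0,0,1],"twist": 0,"hand": 1},{"offset": [0,0,2],"twist": 0,"hand": 1},{"offset": [0,0,2],"twist": 0,"hand": 1}])

```text
time: 3.4
position: [0.4718, -0.3454, 0.1106]
eef_rot: [0.478, 0.522, -0.478, 0.521]
contact_force: [0.9, 0.5, 0.5]
finger_gap: 0.0205
```

```bash
python3 -c "
from h import *
st();snap('wrist','pics/w3.png')"
```

```text
t3.40 [ 0.4718 -0.3454  0.1106] jaw5.0 tilt -1.0 F [0.9 0.5 0.5] gap0.0205 q [ 0.79  0.84 -0.42  1.79  0.54  0.63  0.14]
```

View pics/w3.png

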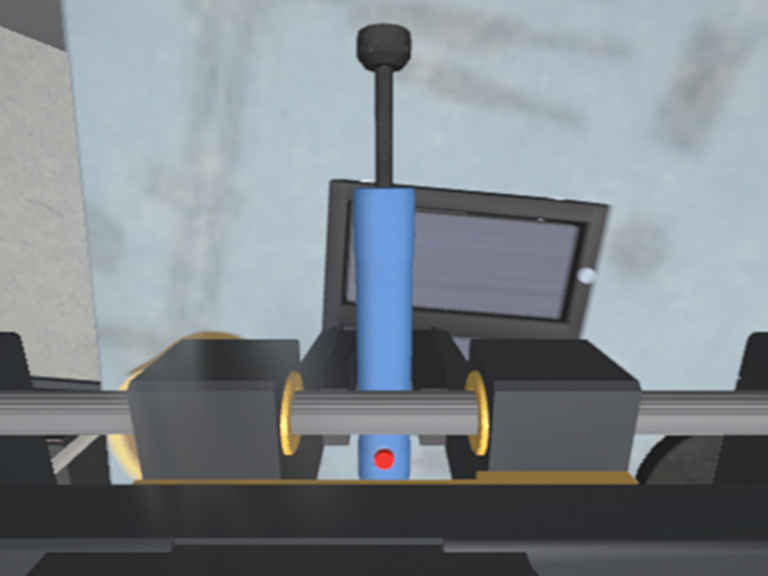

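The pump is held (gap 20.5 mm). I'll carry it to the free strip.

servo_tool(plan=[{"offset": [-1.7,1.5,0],"twist": 0,"hand": 1},{"offset": [-2.5,2,0],"twist": 0,"hand": 1},{"offset": [-2.5,2,0],"twist": 0,"hand": 1},{"offset": [-2.5,2,-1],"twist": -0.08,"hand": 1},{"offset": [-1.5,1,-2],"twist": 0,"hand": 1},{"offset": [-0.5,0.5,-2],"twist": 0,"hand": 1},{"offset": [0,0,-2],"twist": 0,"hand": 1},{"offset": [0,0,-1],"twist": 0,"hand": 1}])

```text
time: 4.25
position: [0.3598, -0.256, 0.0329]
eef_rot: [0.497, 0.504, -0.5, 0.5]
contact_force: [0.9, -0.2, -0.1]
finger_gap: 0.0204
```

```bash
python3 -c "
from h import *
st();t=snap('wrist','pics/w4.png');st()"
```

```text
t4.25 [ 0.3598 -0.256   0.0329] jaw0.5 tilt -1.0 F [ 0.9 -0.2 -0.1] gap0.0204 q [ 0.54  0.88 -0.04  2.24  0.99  0.04 -0.47]
t4.30 [ 0.361  -0.2562  0.0327] jaw0.5 tilt -1.0 F [ 1.  -0.8 -2.2] gap0.0206 q [ 0.54  0.88 -0.05  2.24  1.01  0.04 -0.49]
```

Joint 6 is at its lower limit this close in (0.04), so I'll place the pump further out, near (0.382, -0.285), still inside the strip.

servo_tool(plan=[{"offset": [0.5,-0.7,0.3],"twist": 0,"hand": 1},{"offset": [0.8,-1.2,0],"twist": 0,"hand": 1},{"offset": [0.8,-1,0],"twist": 0,"hand": 1},{"offset": [0,0,0],"twist": 0,"hand": 1}])

```text
time: 4.7
position: [0.3836, -0.2872, 0.0376]
eef_rot: [0.499, 0.501, -0.498, 0.501]
contact_force: [0.6, -0.2, -0.2]
finger_gap: 0.0204
```

```bash
python3 -c "
from h import *
st();t=snap('wrist','pics/w4.png');s=snap('top','pics/t4.png')
for p in [(548,362),(596,362)]: print(onplane(s,p[0]/1.5,p[1]/1.5,.048))"
```

```text
t4.70 [ 0.3836 -0.2872  0.0376] jaw0.3 tilt -1.0 F [ 0.6 -0.2 -0.2] gap0.0204 q [ 0.7   0.88 -0.25  2.13  0.94  0.24 -0.38]
[ 0.36326136 -0.38228438  0.048     ]
[ 0.36311672 -0.48141918  0.048     ]
```

View pics/w4.png

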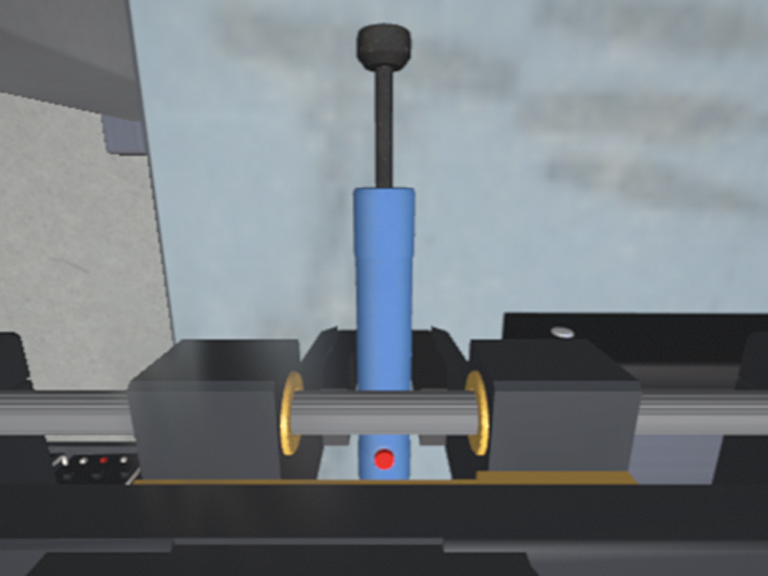

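View pics/t4.png

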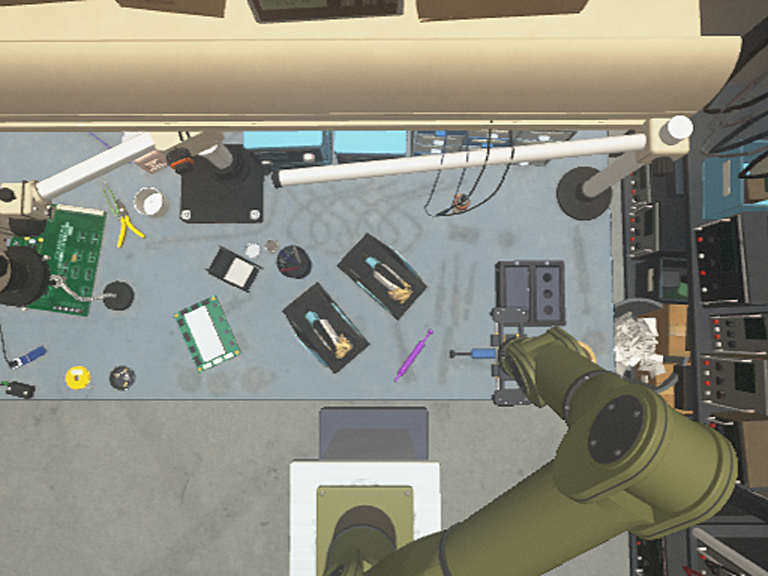

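Pump held level over the strip. The tape edge at y = -0.382 leaves about 15–20 mm beyond the tip. I'll lower it onto the bench.

servo_tool(plan=[{"offset": [-0.2,0.6,-1],"twist": 0,"hand": 1},{"offset": [0,0,-1],"twist": 0,"hand": 1},{"offset": [0,0,-0.7],"twist": 0,"hand": 1},{"offset": [0,0,-0.3],"twist": 0,"hand": 1},{"offset": [0,0,-0.1],"twist": 0,"hand": 1},{"offset": [0,0,0],"twist": 0,"hand": 1}])

```text
time: 5.4
position: [0.38, -0.2794, 0.0061]
eef_rot: [0.498, 0.503, -0.498, 0.501]
contact_force: [1.1, 0.3, -0.2]
finger_gap: 0.0205
```

```bash
python3 -c "
from h import *
st()"
```

```text
t5.40 [ 0.38   -0.2794  0.0061] jaw0.4 tilt -1.0 F [ 1.1  0.3 -0.2] gap0.0205 q [ 0.6   0.94 -0.1   2.15  1.03  0.09 -0.48]
```

servo_tool(plan=[{"offset": [0,0,-0.2],"twist": 0,"hand": 1},{"offset": [0,0,0],"twist": 0,"hand": 1},{"offset": [0,0,0],"twist": 0,"hand": 0.2},{"offset": [0,0,0],"twist": 0,"hand": 0.2},{"offset": [0,0,0],"twist": 0,"hand": 0.2},{"offset": [0,0,0],"twist": 0,"hand": 0.2},{"offset": [0,0,1],"twist": 0,"hand": 0.2},{"offset": [0,0,2],"twist": 0,"hand": 0.2}])

```text
time: 6.2
position: [0.3795, -0.2789, 0.0335]
eef_rot: [0.497, 0.504, -0.499, 0.5]
contact_force: [0.7, -0.1, -0.1]
finger_gap: 0.0354
```

```bash
python3 -c "
from h import *
st();t=snap('wrist','pics/w5.png')"
```

```text
t6.20 [ 0.3795 -0.2789  0.0335] jaw0.5 tilt -1.0 F [ 0.7 -0.1 -0.1] gap0.0354 q [ 0.68  0.89 -0.23  2.15  0.99  0.22 -0.44]
```

View pics/w5.png

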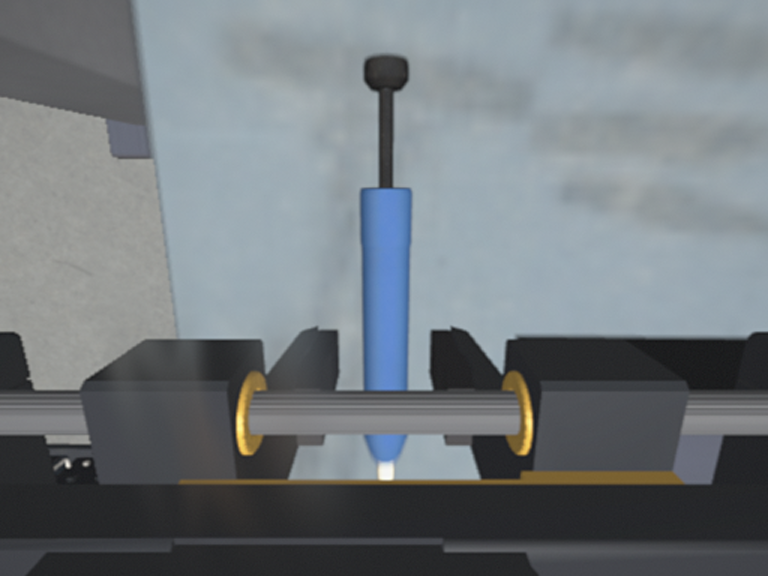

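The pump lies flat on the bench and is released. I'll rise and go to above the hollow end of the plain bar, with the jaws turned to -90°.

servo_tool(plan=[{"offset": [0,0,4],"twist": 0,"hand": 0.2},{"offset": [0,0,4],"twist": -0.15,"hand": 0.2},{"offset": [1,0,4],"twist": -0.15,"hand": 0.2},{"offset": [2,-0.5,2],"twist": -0.15,"hand": 0.2},{"offset": [2,-0.5,2],"twist": -0.15,"hand": 0.2},{"offset": [2,-0.5,0],"twist": -0.15,"hand": 0.5},{"offset": [2,-0.5,0],"twist": -0.15,"hand": 1},{"offset": [2,-0.5,0],"twist": -0.15,"hand": 1}])

```text
time: 7.05
position: [0.4905, -0.3049, 0.194]
eef_rot: [0.683, 0.183, -0.683, 0.181]
contact_force: [0.5, 0.1, -0.2]
finger_gap: 0.0134
```

servo_tool(plan=[{"offset": [1,-0.5,0],"twist": -0.15,"hand": 1},{"offset": [0,0,0],"twist": -0.15,"hand": 1},{"offset": [0,0,0],"twist": -0.15,"hand": 1},{"offset": [0,0,0],"twist": -0.14,"hand": 1},{"offset": [0,0,0],"twist": 0,"hand": 1}])

```text
time: 7.55
position: [0.4998, -0.3095, 0.1938]
eef_rot: [0.707, -0.022, -0.707, -0.023]
contact_force: [-0.7, 0.6, -0.9]
finger_gap: 0.0005
```

```bash
python3 -c "
from h import *
st();t=snap('wrist','pics/w6.png');s=snap('scene','pics/s6.png');print(np.linalg.inv(t['camera_from_world'])[:3,3])
st()"
```

```text
t7.55 [ 0.4998 -0.3095  0.1938] jaw-93.6 tilt -1.0 F [-0.7  0.6 -0.9] gap0.0005 q [ 0.58  0.7  -0.18  1.73  0.17  0.73 -1.32]
[ 0.56543488 -0.31322149  0.33958644]
t7.65 [ 0.4998 -0.3094  0.1938] jaw-93.4 tilt -1.0 F [ 0.6 -0.2 -0.6] gap0.0006 q [ 0.59  0.7  -0.19  1.73  0.17  0.73 -1.32]
```

View pics/w6.png

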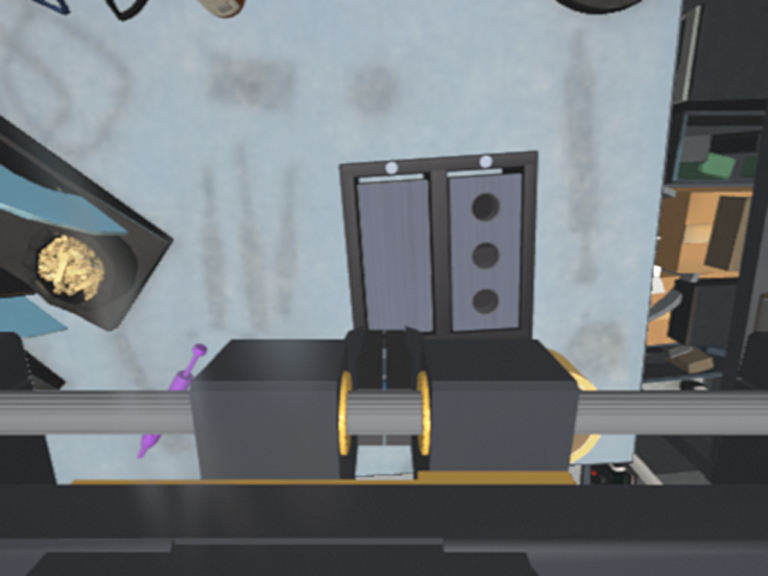

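View pics/s6.png

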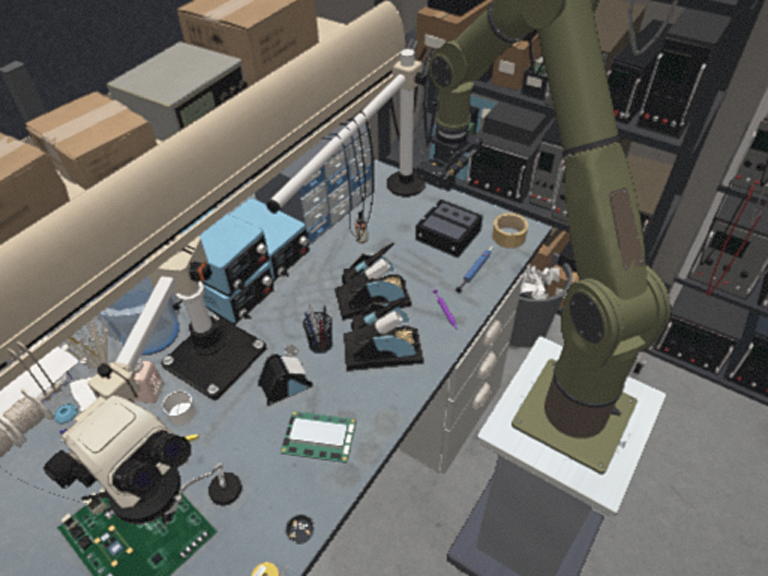

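The wrist view shows the empty-topped case, with the plain bar on the left (395,255), the drilled bar on the right (487,250), and grey dots at (391,168) and (486,161). The scene view shows the pump flat on the bench at (475,268). Now I'll measure the bar.

```bash
python3 - <<'E'
from h import *
t=read_camera("wrist");crop(t,215,95,365,225,5,"pics/w6c.png")
for p in [(391,168),(486,161)]: print("dot",onplane(t,p[0]/1.5-.17,p[1]/1.5-.17,.056).round(4))
E
```

```text
dot [ 0.5711 -0.3174  0.056 ]
dot [ 0.5718 -0.3809  0.056 ]
```

View pics/w6c.png

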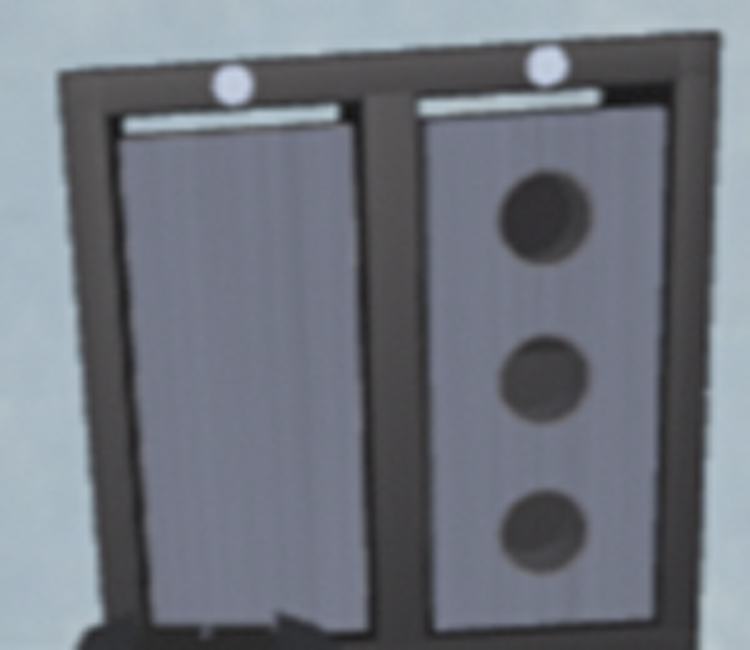

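```bash
python3 - <<'E'
from h import *
t=read_camera("wrist")
c=lambda u,v,z=.056: onplane(t,215+(u+.5)/5-.5,95+(v+.5)/5-.5,z)[:2].round(4)
for n,p in dict(farL=(121,138),farR=(352,126),nearR=(366,630),nearL=(153,628),dot1=(234,85),dot2=(547,66),rimFL=(60,72),rimFR=(718,35)).items(): print(n,c(*p))
st()
E
```

```text
farL [ 0.5624 -0.2948]
farR [ 0.5619 -0.3418]
nearR [ 0.4528 -0.3413]
nearL [ 0.4561 -0.2939]
dot1 [ 0.5714 -0.3183]
dot2 [ 0.5712 -0.3811]
rimFL [ 0.576  -0.2836]
rimFR [ 0.5751 -0.4151]
t7.75 [ 0.4999 -0.3095  0.1939] jaw-93.4 tilt -1.0 F [ 0.1  0.5 -0.7] gap0.0005 q [ 0.59  0.7  -0.19  1.73  0.17  0.73 -1.32]
```

Plain bar: centre y = -0.318, far end x = 0.562. I'll press at x = 0.547.

servo_tool(plan=[{"offset": [1.5,-0.4,-1],"twist": 0.06,"hand": 1},{"offset": [2.2,-0.45,-2],"twist": 0,"hand": 1},{"offset": [1,0,-3],"twist": 0,"hand": 1},{"offset": [0,0,-3],"twist": 0,"hand": 1},{"offset": [0,0,-2],"twist": 0,"hand": 1},{"offset": [0,0,-1],"twist": 0,"hand": 1},{"offset": [0,0,0],"twist": 0,"hand": 1}])

```text
time: 8.45
position: [0.5461, -0.3177, 0.0728]
eef_rot: [-0.707, -0.001, 0.707, 0.002]
contact_force: [0.0, 0.4, 0.5]
finger_gap: 0.0005
```

```bash
python3 -c "
from h import *
st();t=snap('wrist','pics/w7.png')"
```

```text
t8.45 [ 0.5461 -0.3177  0.0728] jaw-90.1 tilt -1.0 F [0.  0.4 0.5] gap0.0005 q [ 0.54  0.92 -0.16  1.66  0.23  0.59 -1.32]
```

View pics/w7.png

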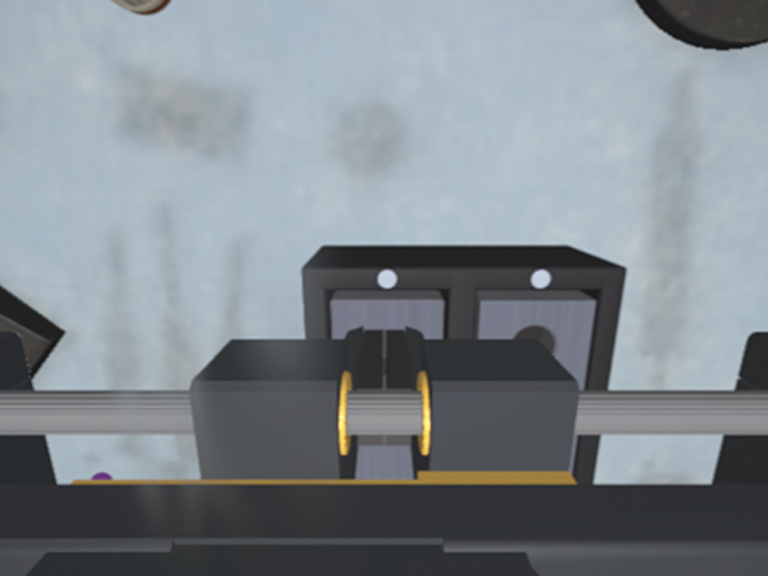

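The fingers are centred over the plain bar's far end, at (385,335). Pressing down gently.

servo_tool(plan=[{"offset": [0,0,-1],"twist": 0,"hand": 1},{"offset": [0,0,-0.5],"twist": 0,"hand": 1},{"offset": [0,0,-0.4],"twist": 0,"hand": 1},{"offset": [0,0,-0.4],"twist": 0,"hand": 1},{"offset": [0,0,-0.4],"twist": 0,"hand": 1}])

```text
time: 9.0
position: [0.5473, -0.3181, 0.047]
eef_rot: [0.708, 0.0, -0.706, -0.001]
contact_force: [0.5, 0.4, 0.3]
finger_gap: 0.0003
```

servo_tool(plan=[{"offset": [0,0,-0.4],"twist": 0,"hand": 1},{"offset": [0,0,-0.4],"twist": 0,"hand": 1},{"offset": [0,0,-0.4],"twist": 0,"hand": 1}])

```text
time: 9.3
position: [0.5501, -0.3185, 0.0374]
eef_rot: [0.71, -0.001, -0.704, -0.001]
contact_force: [0.3, 1.8, 30.7]
finger_gap: 0.0004
```

```bash
python3 -c "
from h import *
st();t=snap('wrist','pics/w8.png')"
```

```text
t9.30 [ 0.5501 -0.3185  0.0374] jaw-90.1 tilt -1.0 F [ 0.3  1.8 30.7] gap0.0004 q [ 0.53  0.97 -0.15  1.66  0.24  0.52 -1.33]
```

View pics/w8.png

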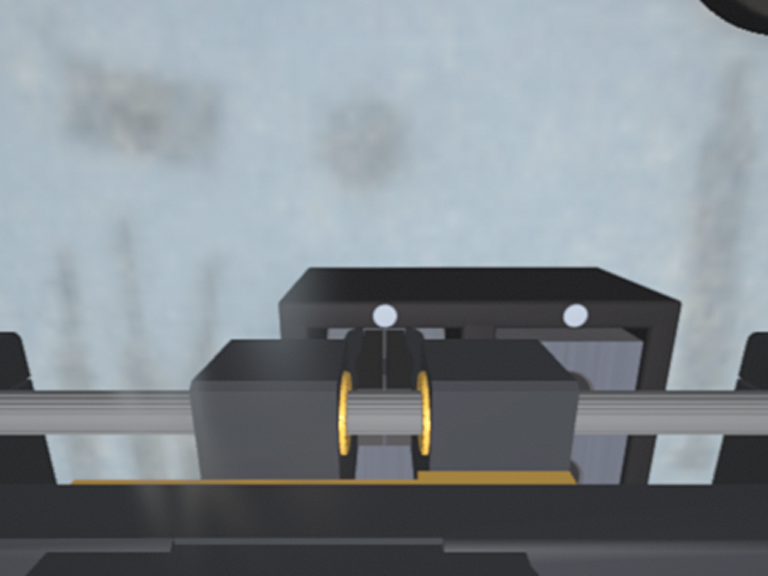

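The contact geometry predicts that with the finger edge at 31 mm from the pivot, full 35° seating is at z ≈ 0.038. The reading is 0.0374 with 31 N, so the bar should be seated. I'll lift off and look.

servo_tool(plan=[{"offset": [0,0,0.4],"twist": 0,"hand": 1},{"offset": [0,0,1],"twist": 0,"hand": 1},{"offset": [0,0,3],"twist": 0,"hand": 1},{"offset": [-1,0,4],"twist": 0,"hand": 1},{"offset": [-3,0,4],"twist": 0,"hand": 0},{"offset": [-4,0,3],"twist": 0,"hand": -1},{"offset": [-2,0,1],"twist": 0,"hand": -1},{"offset": [0,0,0],"twist": 0,"hand": -1}])

```text
time: 10.15
position: [0.4437, -0.3193, 0.2009]
eef_rot: [-0.707, 0.002, 0.707, 0.002]
contact_force: [0.8, 0.6, -0.3]
finger_gap: 0.0304
```

```bash
python3 -c "
from h import *
st();t=snap('wrist','pics/w9.png');s=read_camera('scene');crop(s,265,120,365,180,8,'pics/s9.png')"
```

```text
t10.15 [ 0.4437 -0.3193  0.2009] jaw-90.3 tilt -1.0 F [ 0.8  0.6 -0.3] gap0.0304 q [ 0.67  0.64 -0.21  1.84  0.2   0.68 -1.24]
```

View pics/w9.png

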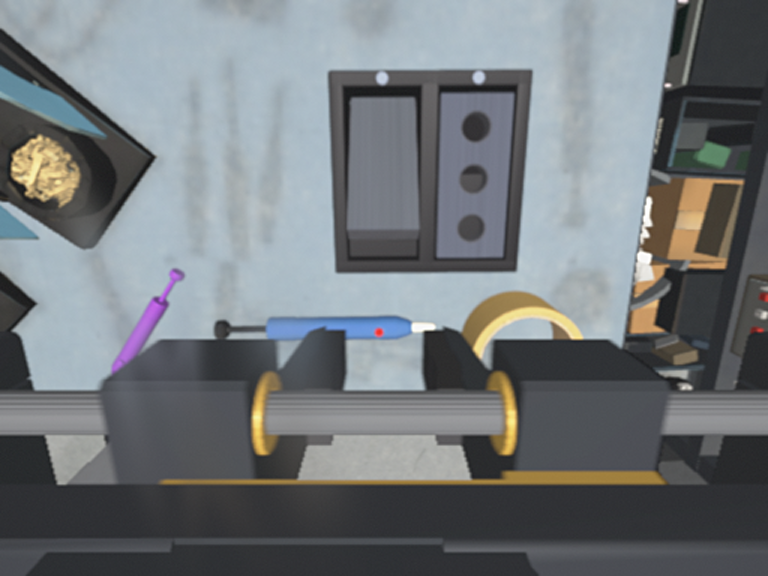

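View pics/s9.png

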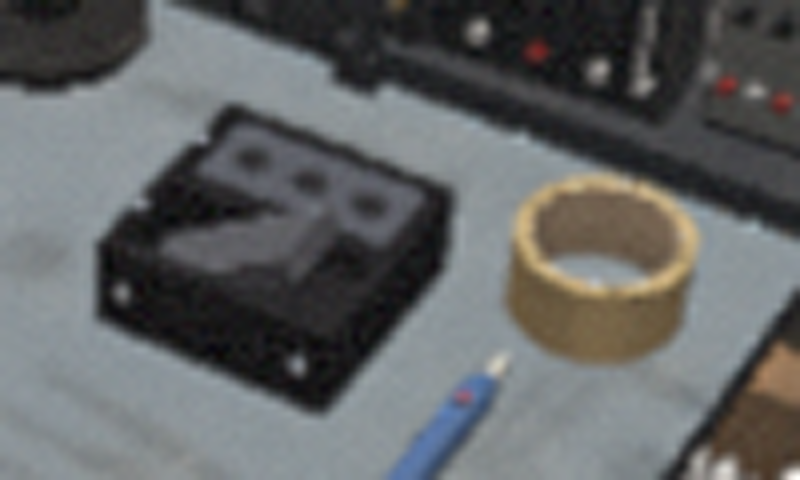

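The bar is tilted and stays. The raised end shows its top edge at about row 232 (columns 348–420) and its lower edge at about row 255. I'll compute its position.

```bash
python3 - <<'E'
from h import *
t=read_camera("wrist");crop(t,215,40,360,185,5,"pics/w9c.png")
st()
E
```

```text
t10.30 [ 0.4479 -0.3177  0.1987] jaw-90.1 tilt -1.0 F [ 0.  -0.3  0.4] gap0.0419 q [ 0.67  0.65 -0.22  1.84  0.2   0.68 -1.24]
```

View pics/w9c.png

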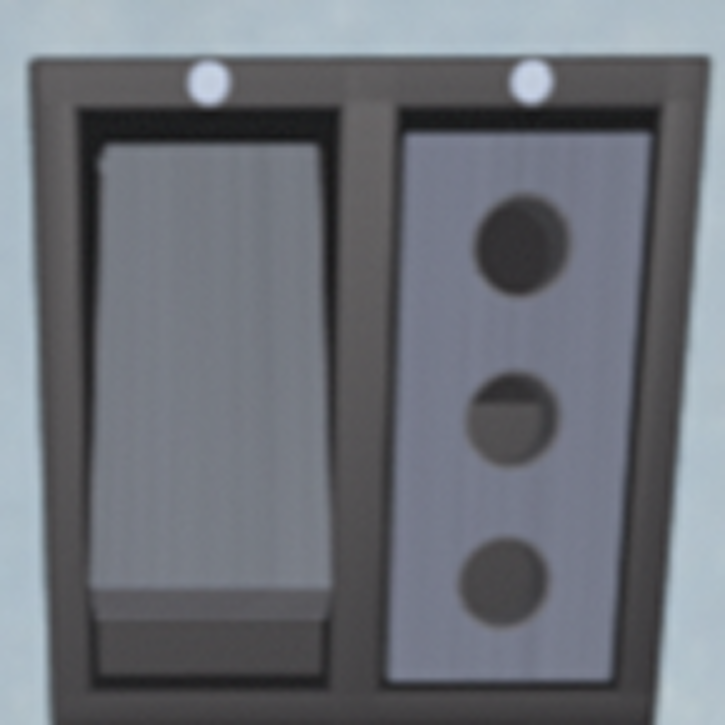

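```bash
python3 - <<'E'
from h import *
t=read_camera("wrist")
c=lambda u,v,z: onplane(t,215+(u+.5)/5-.5,40+(v+.5)/5-.5,z)[:2].round(4)
for z in (.080,.084,.088): print(z,c(90,588,z),c(331,588,z))
for z in (.067,.071): print(z,c(97,620,z),c(324,620,z))
print("low",c(103,145,.022),c(320,143,.022),"dots",c(208,83,.056),c(532,82,.056)); st()
E
```

```text
0.08 [ 0.4766 -0.2939] [ 0.4766 -0.3411]
0.084 [ 0.4772 -0.2943] [ 0.4771 -0.3408]
0.088 [ 0.4778 -0.2946] [ 0.4777 -0.3404]
0.067 [ 0.4682 -0.2941] [ 0.4681 -0.341 ]
0.071 [ 0.4689 -0.2944] [ 0.4688 -0.3406]
low [ 0.5664 -0.294 ] [ 0.5667 -0.3418] dots [ 0.572  -0.3172] [ 0.572  -0.3803]
t10.35 [ 0.4481 -0.3175  0.1983] jaw-90.1 tilt -1.0 F [-0.7 -0.2  0.3] gap0.0463 q [ 0.67  0.65 -0.22  1.84  0.2   0.68 -1.24]
```

Two-edge check: the raised end's top corner is at x = 0.477 and its underside corner at 0.4685, which matches a 35° lean. Its centre y is -0.3176. I'll go to grasp at x = 0.486, TCP z = 0.058.

servo_tool(plan=[{"offset": [1.8,0,-1],"twist": 0,"hand": -1},{"offset": [2,0,-2.5],"twist": 0,"hand": -1},{"offset": [0,0,-3],"twist": 0,"hand": -1},{"offset": [0,0,-3],"twist": 0,"hand": -1},{"offset": [0,0,-2.5],"twist": 0,"hand": -1},{"offset": [0,0,-1],"twist": 0,"hand": -1},{"offset": [0,0,-0.5],"twist": 0,"hand": -1},{"offset": [0,0,0],"twist": 0,"hand": -1}], squeeze=55)

```text
time: 11.15
position: [0.4855, -0.3177, 0.0637]
eef_rot: [0.707, 0.0, -0.707, -0.002]
contact_force: [-0.1, -0.2, 0.1]
finger_gap: 0.0882
```

```bash
python3 -c "
from h import *
st();t=snap('wrist','pics/w10.png');st()"
```

```text
t11.15 [ 0.4855 -0.3177  0.0637] jaw-90.1 tilt -1.0 F [-0.1 -0.2  0.1] gap0.0882 q [ 0.59  0.89 -0.15  1.83  0.26  0.45 -1.31]
t11.20 [ 0.4858 -0.3181  0.0645] jaw-90.1 tilt -1.0 F [0.2 0.8 0.2] gap0.0880 q [ 0.59  0.88 -0.15  1.83  0.26  0.45 -1.31]
```

View pics/w10.png

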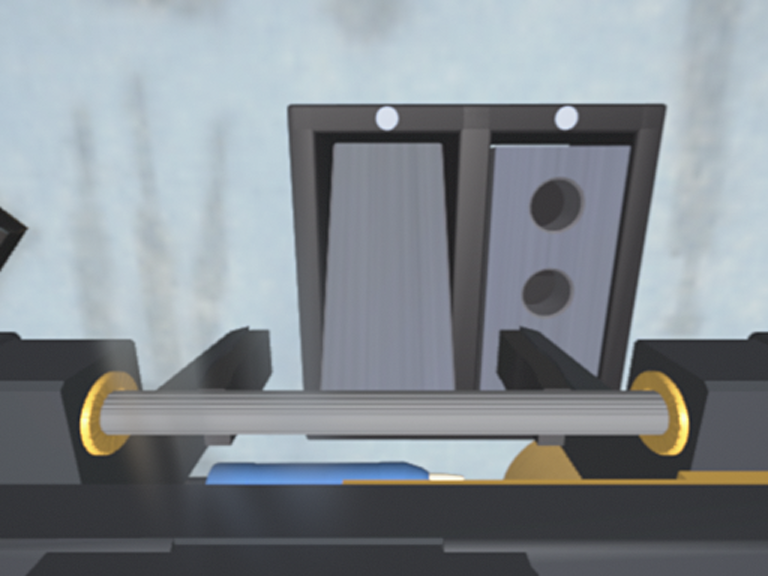

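The bar is centred between the fingers (columns 320–455, mid 387). I'll lower 5 mm and close.

servo_tool(plan=[{"offset": [0,0,-0.5],"twist": 0,"hand": -1},{"offset": [0,0,0],"twist": 0,"hand": -0.3},{"offset": [0,0,0],"twist": 0,"hand": 0.1},{"offset": [0,0,0],"twist": 0,"hand": 1},{"offset": [0,0,0],"twist": 0,"hand": 1},{"offset": [0,0,0],"twist": 0,"hand": 1},{"offset": [0,0,0],"twist": 0,"hand": 1},{"offset": [0,0,0],"twist": 0,"hand": 1}], squeeze=55)

```text
time: 12.0
position: [0.485, -0.3184, 0.0593]
eef_rot: [0.708, -0.0, -0.707, -0.001]
contact_force: [-0.7, -1.5, 1.4]
finger_gap: 0.0474
```

```bash
python3 -c "
from h import *
st()"
```

```text
t12.00 [ 0.485  -0.3184  0.0593] jaw-90.1 tilt -1.0 F [-0.7 -1.5  1.4] gap0.0474 q [ 0.59  0.89 -0.14  1.83  0.26  0.44 -1.31]
```

servo_tool(plan=[{"offset": [-0.1,0,0.3],"twist": 0,"hand": 1},{"offset": [-0.1,0,0.7],"twist": 0,"hand": 1},{"offset": [0,0,1.2],"twist": 0,"hand": 1},{"offset": [0,0,1.5],"twist": 0,"hand": 1},{"offset": [0,0,2],"twist": 0,"hand": 1},{"offset": [0,0,2],"twist": 0,"hand": 1},{"offset": [0,0,1],"twist": 0,"hand": 1},{"offset": [0,0,0],"twist": 0,"hand": 1}])

```text
time: 12.8
position: [0.4838, -0.3185, 0.1478]
eef_rot: [0.709, -0.0, -0.706, -0.001]
contact_force: [1.0, 0.0, -4.4]
finger_gap: 0.0475
```

```bash
python3 -c "
from h import *
st();t=snap('wrist','pics/w11.png');s=read_camera('scene');crop(s,255,90,365,180,7,'pics/s11.png')"
```

```text
t12.80 [ 0.4838 -0.3185  0.1478] jaw-90.1 tilt -1.0 F [ 1.   0.  -4.4] gap0.0475 q [ 0.62  0.75 -0.19  1.79  0.22  0.61 -1.28]
```

View pics/w11.png

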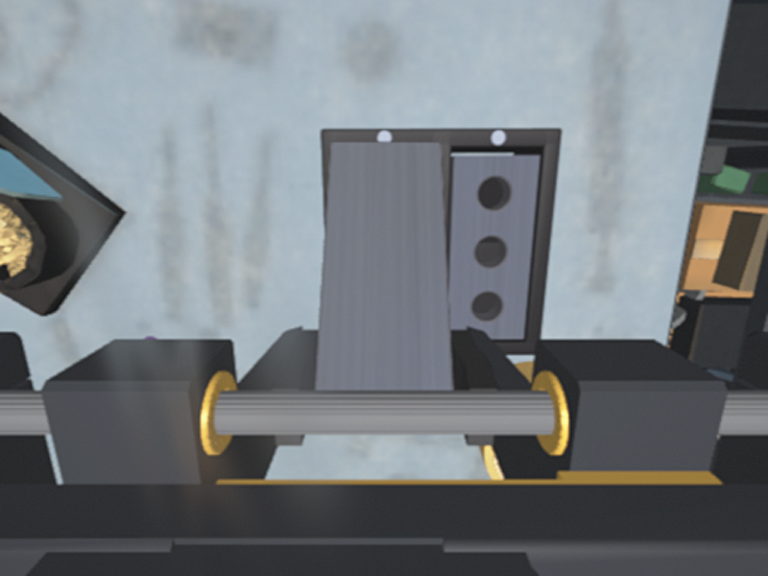

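View pics/s11.png

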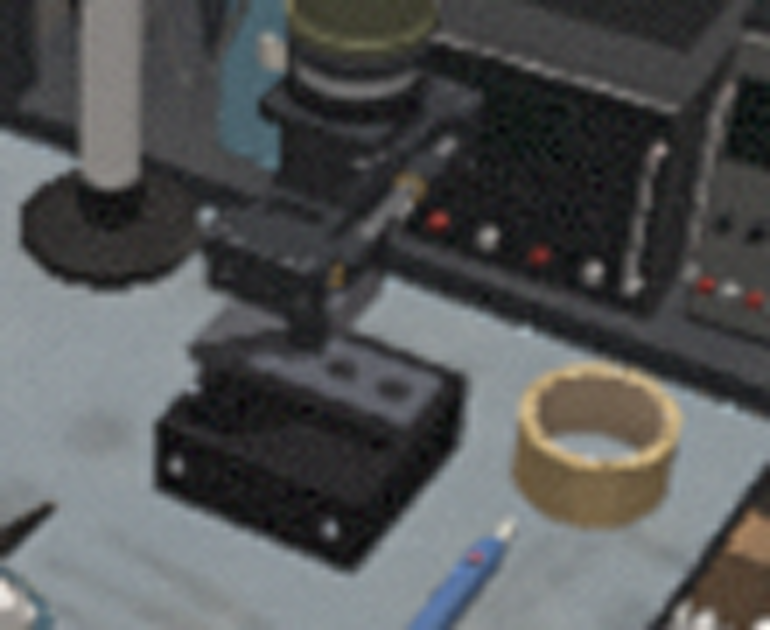

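The bar is held by its raised end, still tilted, centred and aligned with the jaws (columns 318–453), and the drilled bar is undisturbed. I'll rise and cross above the stands.

servo_tool(plan=[{"offset": [0,0,2],"twist": 0,"hand": 1},{"offset": [0,0,3],"twist": 0,"hand": 1},{"offset": [0,1,3],"twist": 0,"hand": 1},{"offset": [0,2,2],"twist": 0,"hand": 1},{"offset": [0,3,0.5],"twist": 0,"hand": 1},{"offset": [-0.3,4,0],"twist": 0,"hand": 1},{"offset": [-0.5,4,0],"twist": 0.05,"hand": 1},{"offset": [-0.5,4,0],"twist": 0.05,"hand": 1}])

```text
time: 13.7
position: [0.4689, -0.1363, 0.2501]
eef_rot: [-0.706, -0.036, 0.707, -0.034]
contact_force: [1.2, 0.5, -4.0]
finger_gap: 0.0475
```

servo_tool(plan=[{"offset": [-0.5,4,0],"twist": 0.05,"hand": 1},{"offset": [-0.5,4,0],"twist": 0.05,"hand": 1},{"offset": [-0.5,4,0],"twist": 0.05,"hand": 1},{"offset": [-0.5,4,0],"twist": 0.05,"hand": 1},{"offset": [-0.5,4,0],"twist": 0.05,"hand": 1},{"offset": [-0.5,4,0],"twist": 0.05,"hand": 1},{"offset": [-0.5,4,0],"twist": 0.03,"hand": 1},{"offset": [-0.5,4,0],"twist": 0,"hand": 1}])

```text
time: 14.5
position: [0.4289, 0.1832, 0.2501]
eef_rot: [-0.69, -0.151, 0.691, -0.15]
contact_force: [0.6, 0.2, -5.0]
finger_gap: 0.0474
```

```bash
python3 -c "
from h import *
st()"
```

```text
t14.50 [0.4289 0.1832 0.2501] jaw-65.4 tilt -1.0 F [ 0.6  0.2 -5. ] gap0.0474 q [-0.28  0.48 -0.33  2.01  0.23  0.69 -1.9 ]
```

servo_tool(plan=[{"offset": [-0.4,3.5,0],"twist": 0,"hand": 1},{"offset": [-0.4,3.5,0],"twist": 0,"hand": 1},{"offset": [-0.4,3,0],"twist": 0,"hand": 1},{"offset": [-0.4,2.5,-1],"twist": 0,"hand": 1},{"offset": [-0.3,1.5,-1.5],"twist": 0,"hand": 1},{"offset": [-0.2,1,-1.5],"twist": 0,"hand": 1},{"offset": [0,0,-1],"twist": 0,"hand": 1},{"offset": [0,0,0],"twist": 0,"hand": 1}])

```text
time: 15.3
position: [0.4082, 0.3298, 0.199]
eef_rot: [-0.69, -0.15, 0.692, -0.15]
contact_force: [0.7, -0.6, -3.7]
finger_gap: 0.0474
```

```bash
python3 -c "
from h import *
st();t=snap('wrist','pics/w12.png');st()"
```

```text
t15.30 [0.4082 0.3298 0.199 ] jaw-65.5 tilt -1.0 F [ 0.7 -0.6 -3.7] gap0.0474 q [-0.6   0.62 -0.28  1.9   0.26  0.65 -2.18]
t15.35 [0.4089 0.33   0.2   ] jaw-65.6 tilt -1.0 F [-0.7 -0.7 -4.6] gap0.0473 q [-0.59  0.62 -0.28  1.9   0.26  0.65 -2.18]
```

View pics/w12.png

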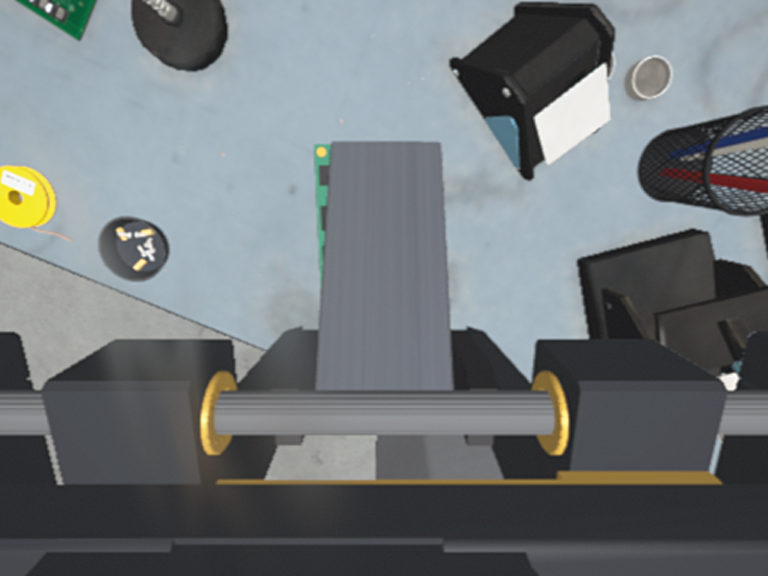

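The bar hides the spreader from the wrist camera (only a green rim at 322,200). I'll step sideways about 9 cm to measure the spreader with this camera, which agreed with the grasp.

servo_tool(plan=[{"offset": [-0.7,1.5,0],"twist": 0,"hand": 1},{"offset": [-1,2.5,0],"twist": 0,"hand": 1},{"offset": [-1,2.5,0],"twist": 0,"hand": 1},{"offset": [-1,2,0],"twist": 0,"hand": 1},{"offset": [0,0,0],"twist": 0,"hand": 1}])

```text
time: 15.85
position: [0.3704, 0.4204, 0.202]
eef_rot: [0.691, 0.154, -0.69, 0.149]
contact_force: [-1.0, 0.5, -3.5]
finger_gap: 0.0474
```

```bash
python3 -c "
from h import *
st();t=snap('wrist','pics/w13.png');crop(t,200,80,360,240,5,'pics/w13c.png');st()"
```

```text
t15.85 [0.3704 0.4204 0.202 ] jaw-65.3 tilt -1.0 F [-1.   0.5 -3.5] gap0.0474 q [-0.77  0.66 -0.27  1.81  0.24  0.71 -2.31]
t15.90 [0.3717 0.4178 0.2017] jaw-65.4 tilt -1.0 F [-0.  -0.7 -2.7] gap0.0472 q [-0.77  0.66 -0.27  1.81  0.25  0.71 -2.31]
```

View pics/w13.png

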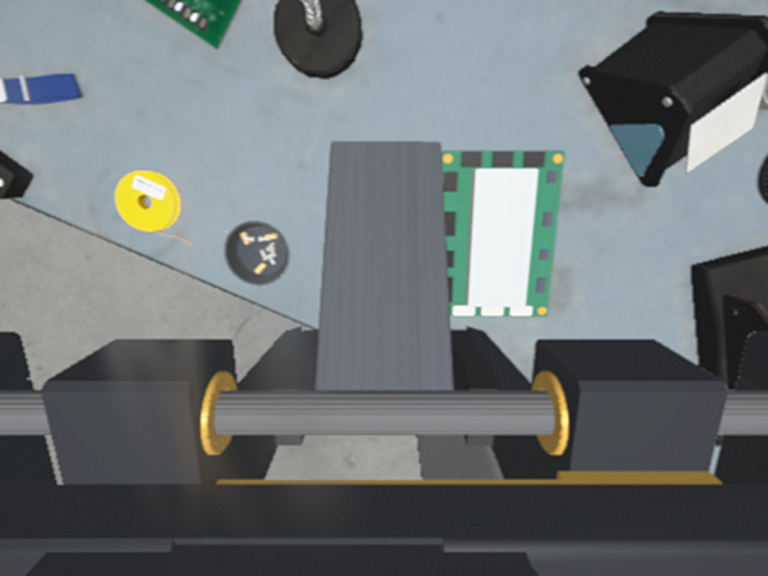

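View pics/w13c.png

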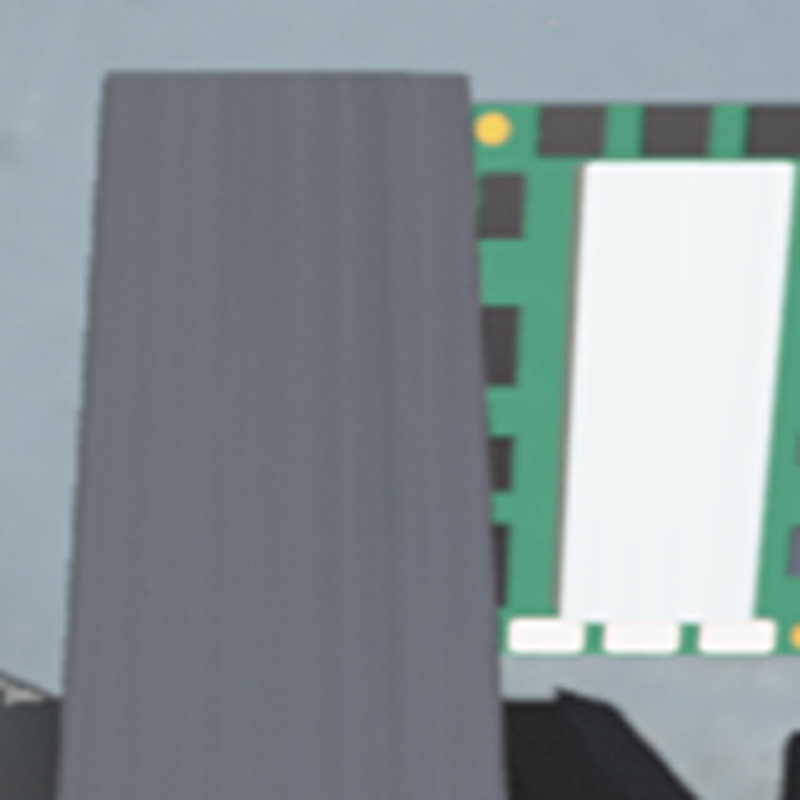

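The side view shows the whole spreader, corners in the crop at about (583,163), (795,161), (754,617) and (560,617). I'll compute the spreader pose and check the held bar's tip.

```bash
python3 - <<'E'
from h import *
t=read_camera("wrist");st()
K=lambda u,v:(200+(u+.5)/5-.5,80+(v+.5)/5-.5)
c=lambda u,v,z: onplane(t,*K(u,v),z)[:2]
fl,fr,nr,nl=[c(*p,.022) for p in [(583,163),(795,161),(754,618),(560,618)]]
C=(fl+fr+nr+nl)/4; d=(fl+fr-nl-nr)/2
print("C",C.round(4),"len",np.linalg.norm(d),"w",np.linalg.norm(fl-fr),np.linalg.norm(nl-nr),"yaw",np.degrees(np.arctan2(d[1],d[0])))
for a,b in [(fl,nl),(fr,nr)]: e=a-b;print("side yaw",np.degrees(np.arctan2(e[1],e[0])))
e=fl-fr;print("far edge perp yaw",np.degrees(np.arctan2(e[1],e[0]))-90)
o=get_obs();P=o["position"];y=np.radians(24.6);u=np.array([np.cos(y),np.sin(y)])
for p in [(105,72),(468,72)]:
    for dz in (-.034,-.0384,-.043):
        q=c(*p,P[2]+dz)-P[:2]; print(dz,"tip along",q@u,"side",q@[-u[1],u[0]])
for v in (200,400,600):
  pass
E
```

```text
t15.95 [0.3727 0.416  0.2014] jaw-65.5 tilt -1.0 F [-0.8 -0.5 -4. ] gap0.0472 q [-0.76  0.66 -0.26  1.81  0.25  0.71 -2.31]
C [0.4266 0.3404] len 0.11029708615776089 w 0.048858871538431096 0.04874169736062116 yaw 24.755419343724544
side yaw 24.785743679787043
side yaw 24.72520022619739
far edge perp yaw 25.073735325543055
-0.034 tip along 0.08049984286636488 side 0.024709533141802152
-0.0384 tip along 0.08086293716587001 side 0.02526653414475476
-0.043 tip along 0.08124253575171625 side 0.02584885337511427
-0.034 tip along 0.08045231797510866 side -0.02097052485726477
-0.0384 tip along 0.080814251828518 side -0.02152892345983295
-0.043 tip along 0.08119263722071868 side -0.02211270381706338
```

The arm was still settling during that reading. I'll hold still and repeat it.

servo_tool(plan=[{"offset": [0,0,0],"twist": 0,"hand": 1},{"offset": [0,0,0],"twist": 0,"hand": 1},{"offset": [0,0,0],"twist": 0,"hand": 1}])

```text
time: 16.25
position: [0.3727, 0.416, 0.2012]
eef_rot: [0.691, 0.15, -0.691, 0.149]
contact_force: [0.1, 0.1, -4.6]
finger_gap: 0.0477
```

```bash
python3 - <<'E'
from h import *
st();t=read_camera("wrist");st();crop(t,200,80,360,240,5,'pics/w14c.png')
hsv=cv2.cvtColor(t["color"],cv2.COLOR_RGB2HSV)
sub=t["color"][80:240,200:370].astype(int);m=(sub.min(2)>215).astype(np.uint8)
n,l,s_,ce=cv2.connectedComponentsWithStats(m)
print([ (s_[i].tolist(),ce[i].round(1).tolist()) for i in range(1,n) if s_[i,4]>40])
E
```

```text
t16.25 [0.3727 0.416  0.2012] jaw-65.6 tilt -1.0 F [ 0.1  0.1 -4.6] gap0.0477 q [-0.76  0.66 -0.26  1.81  0.25  0.71 -2.31]
t16.30 [0.3726 0.4162 0.2011] jaw-65.6 tilt -1.0 F [-0.1 -0.9 -4.3] gap0.0473 q [-0.76  0.66 -0.26  1.81  0.25  0.71 -2.31]
[([100, 32, 52, 98, 3860], [128.2, 79.9])]
```

View pics/w14c.png

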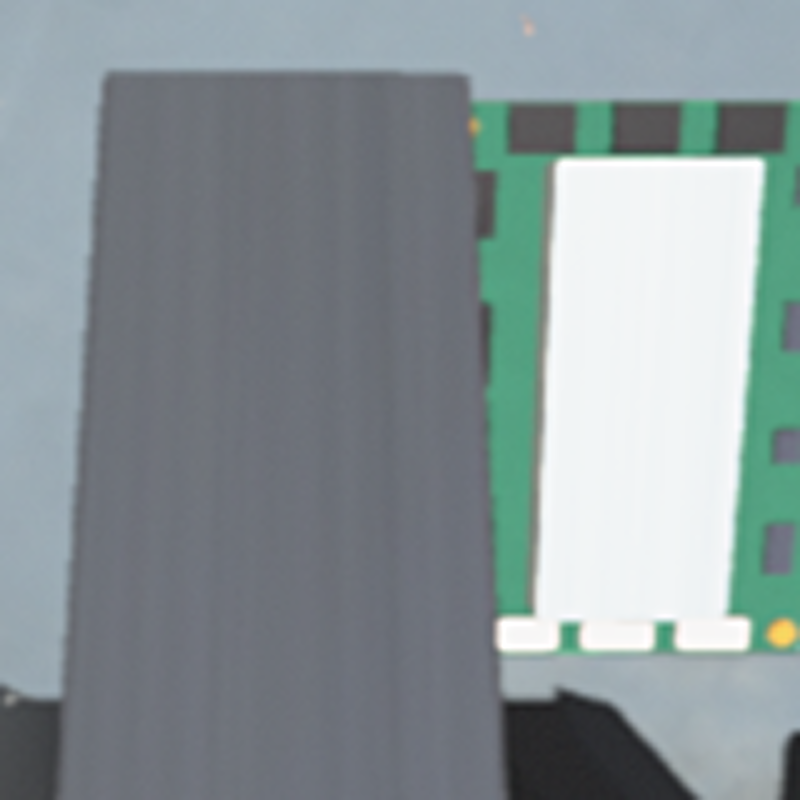

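```bash
python3 - <<'E'
from h import *
t=read_camera("wrist");st()
K=lambda u,v:(200+(u+.5)/5-.5,80+(v+.5)/5-.5)
c=lambda u,v,z: onplane(t,*K(u,v),z)[:2]
fl,fr,nr,nl=[c(*p,.022) for p in [(554,158),(766,158),(729,618),(534,618)]]
C=(fl+fr+nr+nl)/4; d=(fl+fr-nl-nr)/2
print("C",C.round(4),"len",np.linalg.norm(d),"w",np.linalg.norm(fl-fr),np.linalg.norm(nl-nr),"yaw",np.degrees(np.arctan2(d[1],d[0])))
e=fl-fr;print("far edge perp yaw",np.degrees(np.arctan2(e[1],e[0]))-90)
o=get_obs();P=o["position"];y=np.radians(24.5);u=np.array([np.cos(y),np.sin(y)]);n=np.array([-u[1],u[0]])
for p in [(105,72),(468,72),(76,500),(494,500)]:
    for dz in (-.0384,-.019):
        q=c(*p,P[2]+dz)-P[:2]; print(dz,"tip along",(q@u).round(4),"side",(q@n).round(4))
for Cx in (C,np.array([.4243,.3427])):
  print("C-P along,side",(Cx-P[:2])@u,(Cx-P[:2])@n)
E
```

```text
t16.35 [0.3724 0.4165 0.2011] jaw-65.5 tilt -1.0 F [ 0.4  0.4 -3.2] gap0.0476 q [-0.76  0.66 -0.26  1.81  0.25  0.71 -2.31]
C [0.4249 0.3447] len 0.11104453872963277 w 0.048801407507270946 0.04895361483544767 yaw 24.77994910085392
far edge perp yaw 24.39166629955848
-0.0384 tip along 0.081 side 0.0228
-0.019 tip along 0.0794 side 0.0204
-0.0384 tip along 0.0809 side -0.0239
-0.019 tip along 0.0793 side -0.0214
-0.0384 tip along 0.0246 side 0.0288
-0.019 tip along 0.0289 side 0.0258
-0.0384 tip along 0.0245 side -0.0294
-0.019 tip along 0.0289 side -0.0263
C-P along,side 0.017972635794959755 -0.08707508760594569
C-P along,side 0.016633104793200175 -0.08865059971708093
```

The settled reading gives C = (0.4249, 0.3447), yaw 24.6°, with the top camera within about 2 mm. The bar is centred in the jaws and its yaw matches. I'll go to the touch position, around (0.4095, 0.338).

servo_tool(plan=[{"offset": [0.7,-1.4,0],"twist": 0,"hand": 1},{"offset": [1,-2.2,0],"twist": 0,"hand": 1},{"offset": [1,-2.2,-1],"twist": 0,"hand": 1},{"offset": [0.7,-1.4,-2],"twist": 0,"hand": 1},{"offset": [0.3,-0.7,-2],"twist": 0,"hand": 1},{"offset": [0,0,-2],"twist": 0,"hand": 1},{"offset": [0,0,-1.5],"twist": 0,"hand": 1},{"offset": [0,0,0],"twist": 0,"hand": 1}])

```text
time: 17.15
position: [0.4087, 0.3357, 0.1145]
eef_rot: [-0.69, -0.15, 0.692, -0.15]
contact_force: [0.6, -0.7, -4.4]
finger_gap: 0.0475
```

servo_tool(plan=[{"offset": [0,0,0],"twist": 0,"hand": 1},{"offset": [0,0,0],"twist": 0,"hand": 1}])

```text
time: 17.35
position: [0.4097, 0.3381, 0.117]
eef_rot: [0.692, 0.151, -0.69, 0.149]
contact_force: [0.6, -0.4, -3.1]
finger_gap: 0.0475
```

```bash
python3 - <<'E'
from h import *
st();t=snap("wrist","pics/w15.png");st();s=read_camera("scene");crop(s,165,225,265,325,6,"pics/s15.png")
E
```

```text
t17.35 [0.4097 0.3381 0.117 ] jaw-65.5 tilt -1.0 F [ 0.6 -0.4 -3.1] gap0.0475 q [-0.65  0.76 -0.21  1.96  0.33  0.46 -2.24]
t17.40 [0.4097 0.3383 0.117 ] jaw-65.5 tilt -1.0 F [ 0.4  0.4 -3.2] gap0.0473 q [-0.65  0.76 -0.21  1.96  0.33  0.46 -2.24]
```

View pics/w15.png

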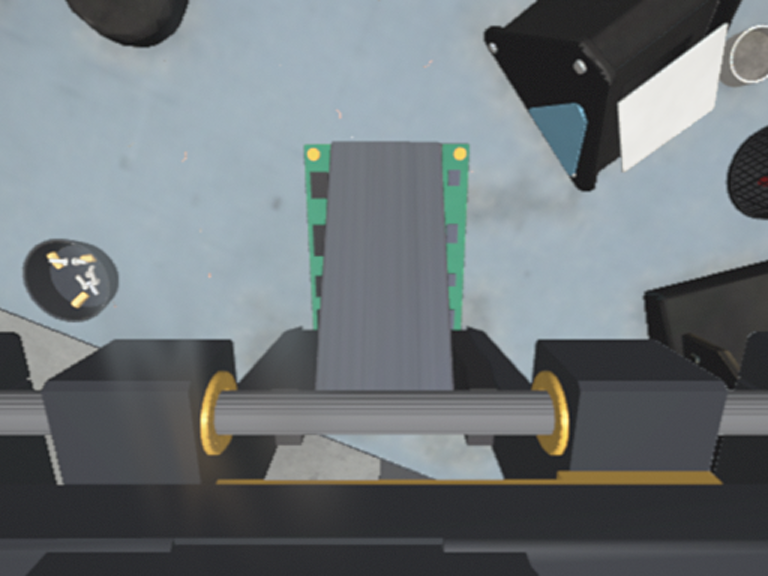

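View pics/s15.png

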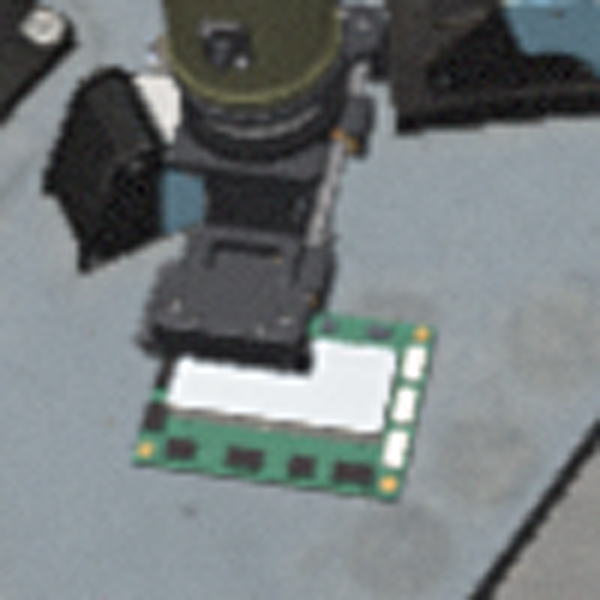

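The board's gold pads (313,154) and (460,154) have their midpoint at 386.5, and the bar tip's midpoint is 386, so it's centred laterally. Lowering towards first touch.

servo_tool(plan=[{"offset": [0,0,-1],"twist": 0,"hand": 1},{"offset": [0,0,-1.2],"twist": 0,"hand": 1},{"offset": [0,0,-1],"twist": 0,"hand": 1},{"offset": [0,0,-0.5],"twist": 0,"hand": 1},{"offset": [0,0,0],"twist": 0,"hand": 1},{"offset": [0,0,0],"twist": 0,"hand": 1}])

```text
time: 18.05
position: [0.409, 0.3381, 0.0788]
eef_rot: [0.691, 0.151, -0.691, 0.149]
contact_force: [-0.4, -0.5, -4.0]
finger_gap: 0.0472
```

```bash
python3 - <<'E'
from h import *
st();t=snap("wrist","pics/w16.png");st();s=read_camera("scene");crop(s,165,225,265,325,6,"pics/s16.png")
E
```

```text
t18.05 [0.409  0.3381 0.0788] jaw-65.5 tilt -1.0 F [-0.4 -0.5 -4. ] gap0.0472 q [-0.67  0.82 -0.17  1.97  0.35  0.37 -2.26]
t18.10 [0.4092 0.3382 0.0791] jaw-65.5 tilt -1.0 F [ 0.5 -1.2 -4. ] gap0.0474 q [-0.67  0.82 -0.17  1.97  0.35  0.37 -2.26]
```

View pics/w16.png

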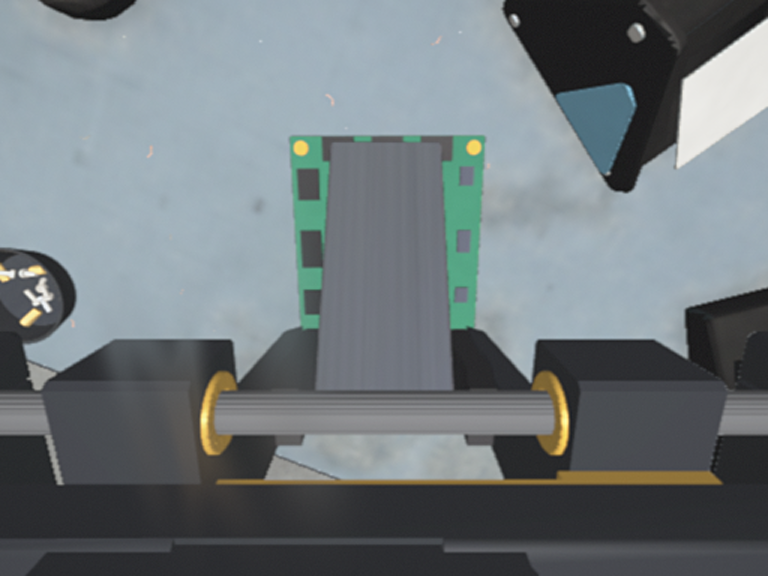

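View pics/s16.png

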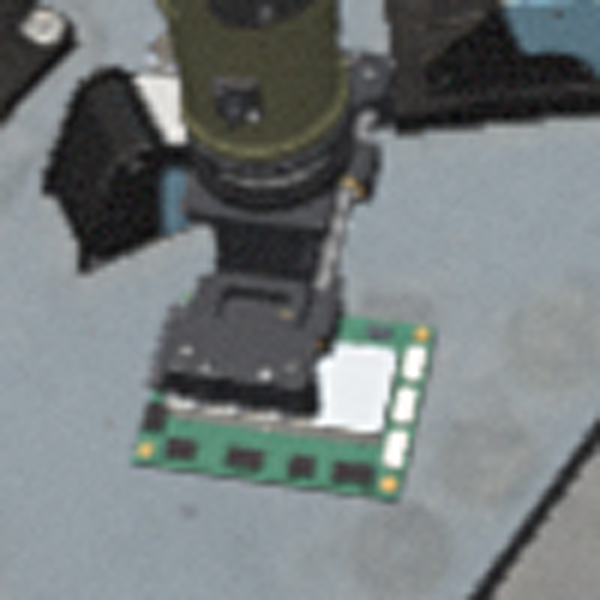

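```bash
python3 - <<'E'
from h import *
t=read_camera("wrist");st();P=get_obs()["position"]
u=np.array([.909,.4163]);n=np.array([-u[1],u[0]])
f=lambda U,V,z:(onplane(t,U/1.5-.17,V/1.5-.17,z)[:2]-P[:2])
e=(f(330,142,P[2]-.0384)+f(441,142,P[2]-.0384))/2
g=(f(300.5,148,.006)+f(474,148,.006))/2
b=(f(290,136,.006)+f(486,136,.006))/2
print("tip",e@u,e@n,"gold",g@u,g@n,"edge",b@u,b@n)
# gold offsets along from board centre measured by top cam
r=read_camera("top")
E
```

```text
t18.20 [0.4093 0.3382 0.0794] jaw-65.5 tilt -1.0 F [-0.2 -0.6 -3.8] gap0.0472 q [-0.67  0.82 -0.17  1.97  0.35  0.37 -2.26]
tip 0.08055710726364404 -0.00023037723653887064 gold 0.08046076048732838 -0.00113604554042852 edge 0.08625896913346082 -0.0015127942254243906
```

The wrist view puts the tip's underside corner within 0.1 mm of its target along the spreader, and about 0.7 mm off sideways. I'll correct that, touch down, and begin the pivot with a lighter grip.

servo_tool(plan=[{"offset": [0.03,-0.06,-0.3],"twist": 0,"hand": 1},{"offset": [0,0,-0.3],"twist": 0,"hand": 1},{"offset": [0,0,0],"twist": 0,"hand": 1},{"offset": [-0.27,-0.12,-0.33],"twist": 0,"hand": 1},{"offset": [-0.27,-0.13,-0.34],"twist": 0,"hand": 1},{"offset": [0,0,0],"twist": 0,"hand": 1}], squeeze=25)

```text
time: 18.85
position: [0.4045, 0.3351, 0.0662]
eef_rot: [0.692, 0.151, -0.69, 0.149]
contact_force: [2.7, 0.1, -2.1]
finger_gap: 0.0479
```

```bash
python3 - <<'E'
from h import *
st();t=snap("wrist","pics/w17.png");st()
E
```

```text
t18.85 [0.4045 0.3351 0.0662] jaw-65.5 tilt -1.0 F [ 2.7  0.1 -2.1] gap0.0479 q [-0.69  0.84 -0.15  1.99  0.36  0.33 -2.28]
t18.90 [0.4045 0.3352 0.0663] jaw-65.5 tilt -1.0 F [ 3.   0.1 -2. ] gap0.0480 q [-0.69  0.84 -0.15  1.99  0.36  0.33 -2.28]
```

View pics/w17.png

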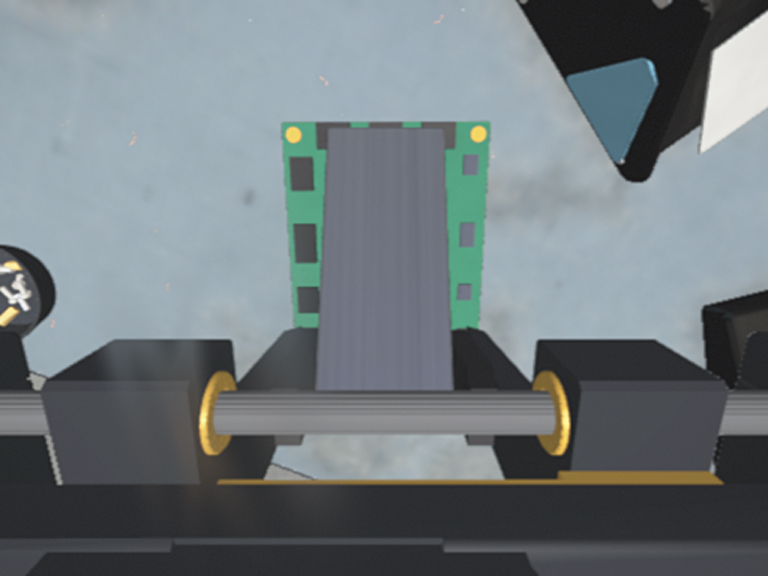

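The bar now pivots in the grip about its far edge (tip at row 128), and forces are small. I'll continue along the arc.

servo_tool(plan=[{"offset": [-0.24,-0.11,-0.35],"twist": 0,"hand": 1},{"offset": [-0.24,-0.11,-0.36],"twist": 0,"hand": 1},{"offset": [-0.21,-0.1,-0.38],"twist": 0,"hand": 1},{"offset": [-0.21,-0.09,-0.38],"twist": 0,"hand": 1},{"offset": [-0.18,-0.08,-0.4],"twist": 0,"hand": 1},{"offset": [-0.17,-0.08,-0.4],"twist": 0,"hand": 1},{"offset": [-0.15,-0.07,-0.41],"twist": 0,"hand": 1},{"offset": [0,0,0],"twist": 0,"hand": 1}])

```text
time: 19.7
position: [0.3891, 0.3283, 0.039]
eef_rot: [-0.691, -0.151, 0.691, -0.15]
contact_force: [0.8, 0.1, -0.1]
finger_gap: 0.0481
```

```bash
python3 - <<'E'
from h import *
st();t=snap("wrist","pics/w18.png");st();s=read_camera("scene");crop(s,165,225,265,325,6,"pics/s18.png")
E
```

```text
t19.70 [0.3891 0.3283 0.039 ] jaw-65.4 tilt -1.0 F [ 0.8  0.1 -0.1] gap0.0481 q [-0.72  0.89 -0.11  2.05  0.38  0.23 -2.3 ]
t19.75 [0.3892 0.3283 0.0392] jaw-65.5 tilt -1.0 F [ 1.1  0.7 -0.8] gap0.0477 q [-0.72  0.89 -0.11  2.05  0.38  0.23 -2.3 ]
```

View pics/w18.png

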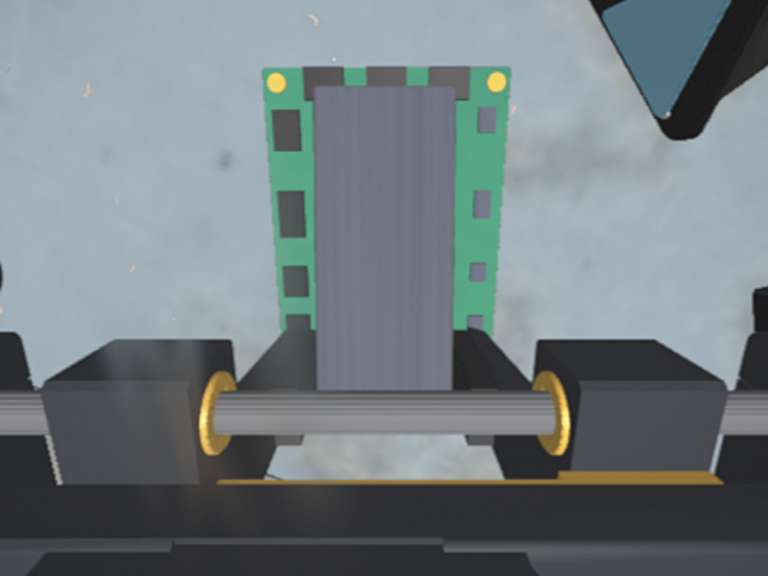

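View pics/s18.png

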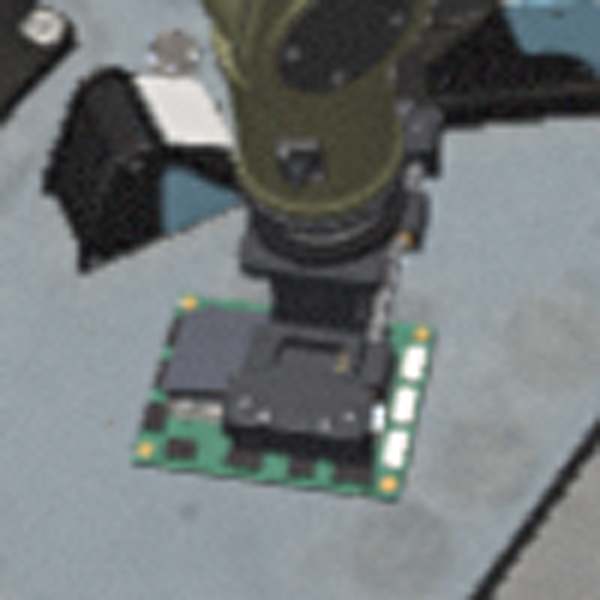

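It's on track at about 12° remaining. Last part of the arc.

servo_tool(plan=[{"offset": [-0.12,-0.05,-0.41],"twist": 0,"hand": 1},{"offset": [-0.12,-0.05,-0.42],"twist": 0,"hand": 1},{"offset": [-0.1,-0.05,-0.42],"twist": 0,"hand": 1},{"offset": [-0.09,-0.04,-0.4],"twist": 0,"hand": 1},{"offset": [-0.05,-0.02,-0.2],"twist": 0,"hand": 1},{"offset": [0,0,0],"twist": 0,"hand": 1},{"offset": [0,0,0],"twist": 0,"hand": 1}])

```text
time: 20.5
position: [0.3858, 0.3268, 0.022]
eef_rot: [0.692, 0.151, -0.69, 0.149]
contact_force: [0.5, 0.3, 11.3]
finger_gap: 0.0478
```

```bash
python3 - <<'E'
from h import *
st();t=snap("wrist","pics/w19.png");st()
E
```

```text
t20.50 [0.3858 0.3268 0.022 ] jaw-65.5 tilt -1.0 F [ 0.5  0.3 11.3] gap0.0478 q [-0.74  0.92 -0.08  2.06  0.38  0.17 -2.31]
t20.55 [0.3859 0.3267 0.022 ] jaw-65.5 tilt -1.0 F [-0.1  0.4 10.7] gap0.0478 q [-0.74  0.92 -0.08  2.06  0.38  0.17 -2.31]
```

View pics/w19.png

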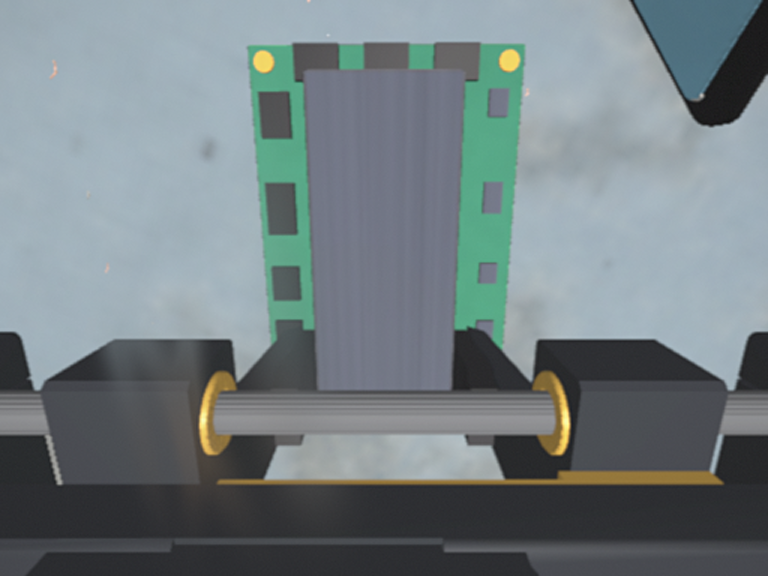

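An upward force of 11 N at z = 0.022 means the bar is flat on the spreader. I'll measure alignment before letting go.

```bash
python3 - <<'E'
from h import *
t=read_camera("wrist");st();P=get_obs()["position"]
crop(t,160,20,350,270,3,"pics/w19c.png")
u=np.array([.909,.4163]);n=np.array([-u[1],u[0]])
f=lambda U,V,z:(onplane(t,U/1.5-.17,V/1.5-.17,z)[:2]-P[:2])
L,R=f(304,69,.038),f(466,69,.038);e=(L+R)/2
g=(f(263,61.5,.006)+f(510,60.5,.006))/2
bl,br=f(248,45,.006),f(525,44,.006);b=(bl+br)/2
print("tip",e@u,e@n,np.linalg.norm(L-R),"gold",g@u,g@n,"edge",b@u,b@n,"gap edge-tip (want 15)",(b-e)@u)
nl,nr=f(317,385,.038),f(452,385,.038)
for a,c_ in((L,nl),(R,nr)): d=a-c_;print("side yaw",np.degrees(np.arctan2(d[1],d[0])))
d=L-R;print("edge yaw",np.degrees(np.arctan2(d[1],d[0]))-90);d=bl-br;print("board edge yaw",np.degrees(np.arctan2(d[1],d[0]))-90)
for a,c_ in((f(248,45,.006),f(272,340,.006)),(f(525,44,.006),f(503,340,.006))): d=a-c_;print("board side yaw",np.degrees(np.arctan2(d[1],d[0])))
E
```

```text
t20.60 [0.3859 0.3268 0.022 ] jaw-65.5 tilt -1.0 F [ 1.7  0.7 10.9] gap0.0478 q [-0.74  0.92 -0.08  2.06  0.38  0.17 -2.31]
tip 0.0962429615309824 -7.902908449473859e-05 0.04701822204189382 gold 0.10641205509393514 -0.0005944743649930822 edge 0.11173112253477295 -0.0005899170136692314 gap edge-tip (want 15) 0.01548816100379055
side yaw 24.21634872114468
side yaw 24.59373463768298
edge yaw 24.431642675655695
board edge yaw 24.60925190964649
board side yaw 24.829944284029434
board side yaw 24.734086361982122
```

View pics/w19c.png

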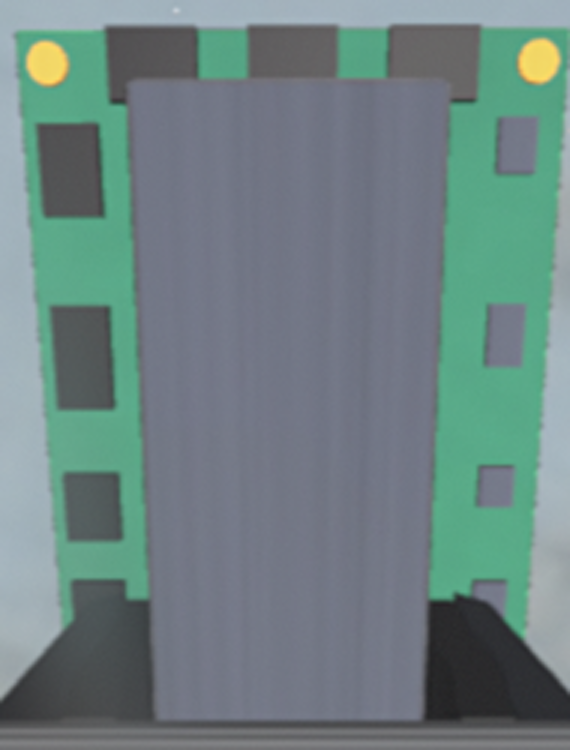

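Measured: tip-to-board-edge 15.5 mm (ideal 15), sideways about 0.5 mm, yaw within 0.3°. Release, then lift straight up.

servo_tool(plan=[{"offset": [0,0,0.1],"twist": 0,"hand": 0.6},{"offset": [0,0,0],"twist": 0,"hand": -0.3},{"offset": [0,0,0],"twist": 0,"hand": -0.6},{"offset": [0,0,0],"twist": 0,"hand": -0.6},{"offset": [0,0,0],"twist": 0,"hand": -0.6},{"offset": [0,0,0.5],"twist": 0,"hand": -0.6},{"offset": [0,0,2],"twist": 0,"hand": -0.6},{"offset": [0,0,3],"twist": 0,"hand": -0.6}])

```text
time: 21.4
position: [0.3842, 0.3256, 0.0768]
eef_rot: [-0.69, -0.15, 0.692, -0.15]
contact_force: [1.2, 0.3, 0.6]
finger_gap: 0.0707
```

```bash
python3 - <<'E'
from h import *
st();t=snap("wrist","pics/w20.png")
E
```

```text
t21.40 [0.3842 0.3256 0.0768] jaw-65.5 tilt -1.0 F [1.2 0.3 0.6] gap0.0707 q [-0.7   0.81 -0.15  2.05  0.36  0.3  -2.29]
```

View pics/w20.png

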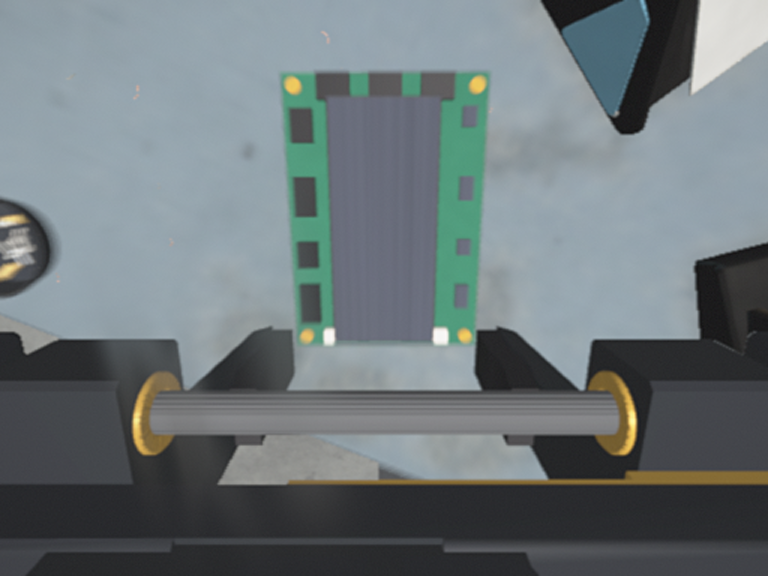

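Released; the bar lies flat. I'll lift higher and measure the result.

servo_tool(plan=[{"offset": [0,0,3],"twist": 0,"hand": -0.6},{"offset": [0,0,4],"twist": 0,"hand": -0.6},{"offset": [0,0,4],"twist": 0,"hand": -0.6},{"offset": [0,0,1],"twist": 0,"hand": -0.6},{"offset": [0,0,0],"twist": 0,"hand": -0.6},{"offset": [0,0,0],"twist": 0,"hand": -0.6},{"offset": [0,0,0],"twist": 0,"hand": -0.6}])

```text
time: 22.15
position: [0.3844, 0.3255, 0.1955]
eef_rot: [-0.69, -0.15, 0.692, -0.15]
contact_force: [-0.4, 0.1, 0.2]
finger_gap: 0.0708
```

```bash
python3 - <<'E'
from h import *
st();t=read_camera("wrist");crop(t,180,20,340,240,3.4,"pics/w21c.png");s=read_camera("scene");crop(s,165,225,265,325,6,"pics/s21.png")
E
```

```text
t22.15 [0.3844 0.3255 0.1955] jaw-65.5 tilt -1.0 F [-0.4  0.1  0.2] gap0.0708 q [-0.62  0.61 -0.28  1.97  0.27  0.6  -2.22]
```

View pics/w21c.png

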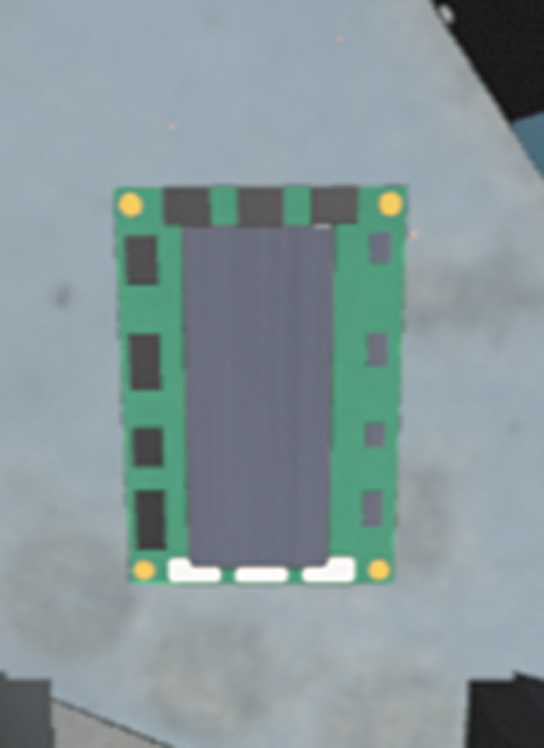

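View pics/s21.png

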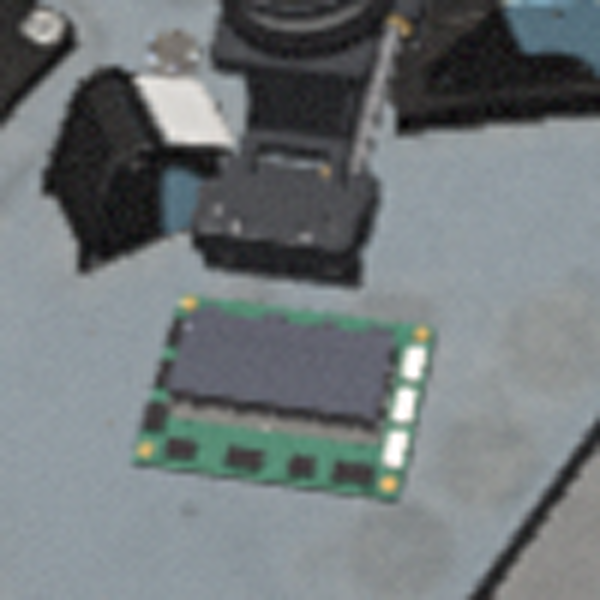

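```bash
python3 - <<'E'
from h import *
t=read_camera("wrist");crop(t,225,75,285,195,6,"pics/w22c.png")
c=lambda u,v,z:onplane(t,180+(u+.5)/3.4-.5,20+(v+.5)/3.4-.5,z)[:2]
def ctr(pts,z):
    a=[c(*p,z) for p in pts];C=sum(a)/4;d=(a[0]+a[1]-a[2]-a[3])/2
    return C,np.linalg.norm(d),np.linalg.norm(a[0]-a[1]),np.degrees(np.arctan2(d[1],d[0]))
B=ctr([(182,228),(333,227),(329,563),(190,565)],.038)
D=ctr([(115,188),(406,185),(394,581),(129,581)],.006)
G=ctr([(130,204),(391,204),(379,570),(144,570)],.006)
for x in(B,D,G):print(x)
u=np.array([.909,.4163]);n=np.array([-u[1],u[0]])
for x in(D,G,(np.array([.4249,.3447]),),(np.array([.4243,.3427]),)):print((B[0]-x[0])@u,(B[0]-x[0])@n)
E
```

```text
(array([0.42404677, 0.3447855 ]), np.float64(0.10732576561791997), np.float64(0.046720676059680284), np.float64(24.819863860015005))
(array([0.42515888, 0.3444033 ]), np.float64(0.1382902344091447), np.float64(0.09847645127525996), np.float64(24.671539528318203))
(array([0.42459555, 0.34413397]), np.float64(0.1284767935275033), np.float64(0.08872386458100685), np.float64(24.67517213104471))
-0.0008517938722558273 0.0008103834448983986
-0.00022761044838249695 0.0008206926762560347
-0.0007399893153955635 0.00043291564761516177
0.0006380106846044277 0.002001135647615168
```

View pics/w22c.png

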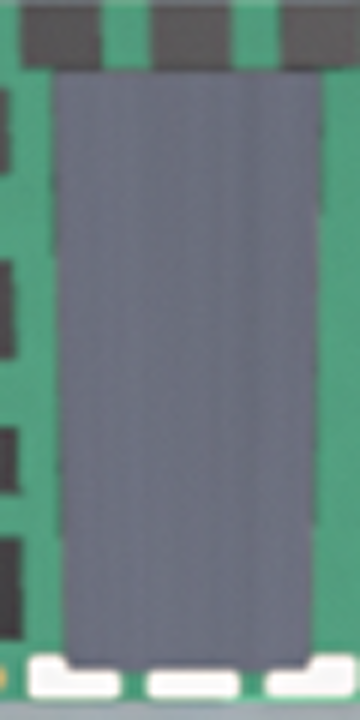

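The bar is within about 0.8 mm along and across, and yaw is within 0.2°. I'll move the hand clear and do a final overview.

servo_tool(plan=[{"offset": [0,-2,2],"twist": 0,"hand": -0.6},{"offset": [0,-3,2],"twist": 0,"hand": -0.6},{"offset": [0,-3,0],"twist": 0,"hand": -0.6},{"offset": [0.5,-3,0],"twist": 0,"hand": -0.6},{"offset": [0.5,-2,0],"twist": 0,"hand": -0.6},{"offset": [0,0,0],"twist": 0,"hand": -0.6},{"offset": [0,0,0],"twist": 0,"hand": -0.6}])

```text
time: 23.0
position: [0.3951, 0.1968, 0.2368]
eef_rot: [0.691, 0.151, -0.691, 0.149]
contact_force: [-0.6, -0.0, 0.2]
finger_gap: 0.0704
```

```bash
python3 - <<'E'
from h import *
st();snap("top","pics/t23.png");snap("scene","pics/s23.png")
E
```

```text
t23.00 [0.3951 0.1968 0.2368] jaw-65.5 tilt -1.0 F [-0.6 -0.   0.2] gap0.0704 q [-0.34  0.47 -0.33  2.09  0.25  0.61 -1.99]
```

View pics/t23.png

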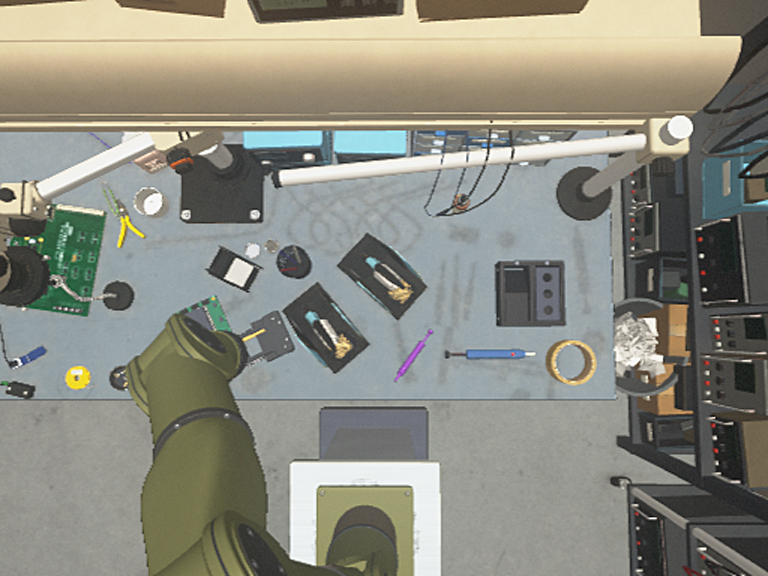

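View pics/s23.png

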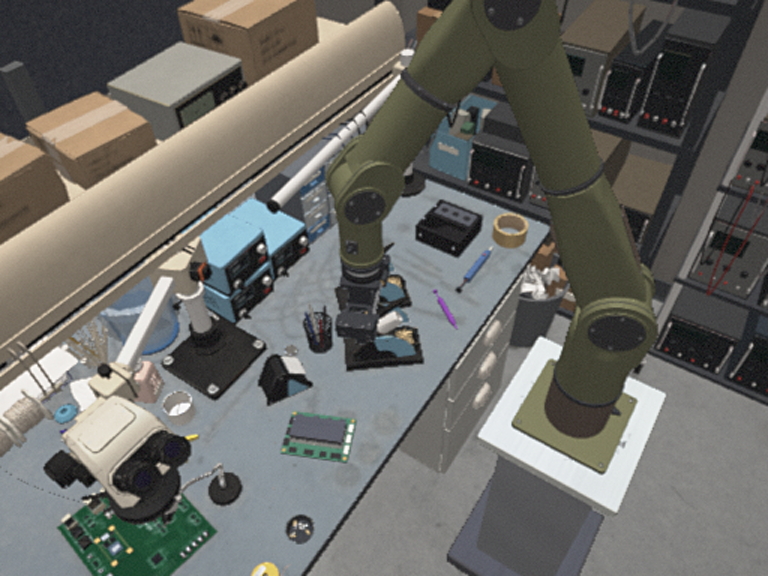

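The overview shows:
- the bar on the spreader (scene 318,430);
- the pump flat at (490,354) in the top view, next to the tape but clear of it;
- the drilled bar flush in its pocket (547,290);
- the tape (572,362), pot (293,262) and bottle (460,203) unmoved.

The hand is free in the air, so I'm handing in.

```bash
python3 -c "
from cell import *
print(sign_off())"
```

```text
the job is handed in; nothing more can be done
None
```

The job is done and was handed in at about 23 s. I laid the blue pump flat on the free strip before the case, then pressed the plain bar at its hollow end so that it stayed tipped up. I took it by its raised end, carried it over the stands, pivoted it down flat onto the heat spreader and let go.

**Bar on the spreader:** by the wrist camera its centre is within about 0.9 mm along and 0.8 mm across, and its yaw is within 0.2°. It read flat, with an 11 N upward force just before release.

**Other objects:** in the last overview the drilled bar is flush in its pocket, the pump lies clear of the tape roll, the bottle, tape and pot are unmoved, and the hand touches nothing.

**What disagreed or fell short:**
- **Cameras:** the top and wrist cameras differed by about 2 mm on the spreader's position. I followed the wrist camera, which had matched the grasp. By the top camera's first reading the bar would be about 2 mm off sideways.
- **Wrist scale:** lengths in that camera's final measurement came out about 1 to 3 % short.
- **Pump placement:** my first spot put joint 6 at its lower limit (read 0.04 rad), so I moved the pump a little further out, still in the strip.

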